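Put away a parcel-counter delivery

TASK

Put away this delivery: lay every flat mailer label up on the blue sloped deck, side by side with its long side up the slope and its bottom edge resting against the lip, and stack all the cartons label up in one square column on the yellow mat, centred on it and lined up with its long side. When the mailers are all on the deck, slide the emptied tray fully home into the bay under the deck. Leave the other things on the counter alone.

Things in the scene. Friction and masses are not known exactly. Their poses are not given: they have to be found in the camera images.
- stand: Fixed grey sorting stand, 134 deep, 350 wide, 120 high at the back; yaw varies 5 degrees. Origin on the table, middle of the bay mouth; x level into the bay (away from the robot), y along the width, z up. The bay under the deck takes the tray: side walls 316 apart (flaring to about 330 in the first 35), back wall at x = 124 stops the tray, headroom 39 at the mouth, more inside.
- deck: Blue deck on the stand, 140 up the slope x 340 wide, 30 degrees from level. Origin on its face, middle of its low edge at the lip, 50 above the table; x up the slope, y along, z square out. Aluminium lip at x -8 to 0, 18 proud. A mailer resting on the lip: x 48, z 0. Room for 3: y within 140, 95 apart. Friction 0.5 to 0.7: let go up the slope, a mailer may slide or stay.
- tray: Loose grey tray, 124 deep (x), 310 wide (y), 0.4 kg; floor 4 thick, rims 12 to 14 high, front wall 32 high on its -x side with an orange upright fin in its middle, 12 thick (y), x -62 to -100, 42 high. Origin under the floor's middle. Starts before the bay, back edge (+x) to its mouth, up to 80 sideways and 13 degrees out of line. Fully home: back wall touched, origin at x 62 of the stand.
- tray_fin (a point): Middle of the part of the orange fin to pinch (across y) or push: 83 in front of the tray's origin, 30 above its underside; axes as the tray's.
- mat: Fixed yellow mat, 100 (x) x 74 (y), 3 thick, on the table to the robot's left. Origin at the middle of its underside, x along its long side.
- mailer1: Flat rigid white book mailer with a yellow band, 96 (x) x 52 (y) x 26 (z), 0.15 kg, label up. Origin at the middle of its underside, x along its long side, z out of the label side. Starts lying in the tray, long side front to back, mailers about 90 apart. May be absent.
- mailer2: Flat rigid white book mailer with a green band, 96 (x) x 52 (y) x 26 (z), 0.15 kg, label up. Origin at the middle of its underside, x along its long side, z out of the label side. Starts lying in the tray, long side front to back, mailers about 90 apart. May be absent.
- mailer3: Flat rigid white book mailer with a red band, 96 (x) x 52 (y) x 26 (z), 0.15 kg, label up. Origin at the middle of its underside, x along its long side, z out of the label side. Starts lying in the tray, long side front to back, mailers about 90 apart. May be absent.
- carton1: Closed brown carton with a blue mark on its sides and a white label on top, 84 (x) x 58 (y) x 44 (z), about 0.22 kg. Origin at the middle of its underside, x along its long side, z up. Starts label up on the table to the robot's right. May be absent.
- carton2: Closed brown carton with a red mark on its sides and a white label on top, 84 (x) x 58 (y) x 44 (z), about 0.22 kg. Origin at the middle of its underside, x along its long side, z up. Starts label up on the table to the robot's right. May be absent.
- carton3: Closed brown carton with a green mark on its sides and a white label on top, 84 (x) x 58 (y) x 44 (z), about 0.22 kg. Origin at the middle of its underside, x along its long side, z up. Starts label up on the table to the robot's right. May be absent.
- tape: Bystander, loose: tape dispenser, 110 x 50 x 63 high. Origin at the middle of its underside. Leave it alone.
- scanner: Bystander, loose: hand scanner lying down, 170 x 50 x 28 high. Origin at the middle of its underside. Leave it alone.
- pens: Bystander, loose: black pen cup, 72 across, 85 high. Origin at the middle of its underside. Leave it alone.
- stamp: Bystander, loose: rubber stamp, 40 across, 72 high. Origin at the middle of its underside. Leave it alone.
- sanitiser: Bystander, loose: sanitiser bottle, 60 across, 150 high. Origin at the middle of its underside. Leave it alone.
- inkpad: Bystander, loose: blue ink pad, 100 x 70 x 18 high. Origin at the middle of its underside. Leave it alone.
Mind the look-alikes: they are no part of the job. What is shaped like the carton3 but pink or turquoise is not meant.

How it is judged:
On the way, in this order (a step that is already met when the one before it is completed fails the run):
1. every mailer lies flat on the deck against the lip (x of mailer1 in the frame of deck between 0.043 and 0.053 m and y of mailer1 in the frame of deck between -0.146 and 0.146 m and z of mailer1 in the frame of deck between -0.005 and 0.005 m and angle between the x axis of each of mailer1, mailer2, mailer3 and the x axis of deck, either way round below 0.12 rad and angle between the z axis of each of mailer1, mailer2, mailer3 and the z axis of deck, either way round below 0.08 rad and x of mailer2 in the frame of deck between 0.043 and 0.053 m and y of mailer2 in the frame of deck between -0.146 and 0.146 m and z of mailer2 in the frame of deck between -0.005 and 0.005 m and x of mailer3 in the frame of deck between 0.043 and 0.053 m and y of mailer3 in the frame of deck between -0.146 and 0.146 m and z of mailer3 in the frame of deck between -0.005 and 0.005 m), for 0.2 s.
2. the tray is fully home in the bay (x of tray in the frame of stand between 0.055 and 0.068 m and z of tray in the frame of stand below 0.006 m and angle between the x axis of tray and the x axis of stand, either way round below 0.06 rad), for 0.2 s.
At the end, for the whole second after the job is handed in: Every mailer flat, label up, on the deck (5 mm), long side up the slope (7 deg), low end within 5 mm of the lip; every carton label up, centre within 14 mm of the mat's centre as seen from above, long sides in line (8 deg); tray within 7 mm of fully home; all at rest (all of step 1 and all of step 2 and linear speed of each of mailer1, mailer2, mailer3, carton1, carton2, carton3 below 0.02 m/s and horizontal distance between each of carton1, carton2, carton3 and mat below 0.014 m and angle between the x axis of each of carton1, carton2, carton3 and the x axis of mat, either way round below 0.14 rad and angle between each of carton1, carton2, carton3's own z axis and vertical below 0.06 rad); the robot touches nothing.
It fails at once if a bystander is shoved more than 50 mm or knocked over (distance of any of tape, scanner, pens, stamp, sanitiser, inkpad from where it was at the start of the episode above 0.05 m or angle between any of tape, scanner, pens, stamp, sanitiser, inkpad's own z axis and vertical above 0.7 rad).
Of mailer1, mailer2, mailer3, carton1, carton2, carton3 only 5 to 6 are there at a start; the rules pass over those that are not, and their reading is None.
At some moment in a run one of mailer1, mailer2, mailer3, tray may be knocked a few centimetres aside while the robot is not near it.
Once in a run the grip may slacken for a moment while it holds something.
It also fails if it takes over 210 s, if anything falls off the work surface, if the arm or the gripper's body presses on something with over 40 N, if the wrist force passes 120 N, or if a joint passes its speed limit or range.

ROBOT

A 6-joint arm with a two-finger parallel gripper is mounted at the origin on the work surface. World frame = base frame: x ahead of the robot, y to its left, z up, the work surface at z = 0. Lengths are in m, angles in rad, forces in N, time in s.
With the tool pointing down it reaches from about 0.325 to 0.9 m from the base axis. Payload 3.5 kg.
Tool frame: the origin (TCP) lies between the finger pads; the fingertips stand 8 mm ahead of it and the grasp point (between the pads) lies 11 mm behind it; z points along the fingers, y is the line along which they close (so a half turn about z gives the same grasp; the last joint's range is limited). The gripper opens to 85 mm and grips with 20 to 120 N. Pads are 22 mm wide; open, the fingers measure 114 mm over their backs; the gripper's body (76 mm by 85 mm) begins 54 mm behind the grasp point. The pads swing forward as they close: fully open they stand 13 mm farther back than shut.
Start: joints at [-1.303, 0.276, -0.026, 1.268, 0, 1.467], TCP at [0.226, -0.583, 0.239] pointing down, gripper open.
Joint ranges: [-3.12, 3.12], [-0.85, 1.88], [-1.08, 1.24], [-1.95, 2.15], [-1.57, 1.53], [-3.14, 3.14]. Speed limits (rad/s): [2.57, 2.57, 3.14, 3.14, 3.14, 3.14].

INTERFACE

Orientations are given as a rotation vector (axis times angle).
In Python, from bench import * gives the robot as it stands. The module is installed in compiled form; this text tells all that it offers.
- The arm moves only by the tool apply_moves, never from a script. Its arguments are lists of equal length, an entry for each row: "rot": the turn, a rotation vector about the tool's x, y, z in degrees, a list of three; "translation": the shift along the tool's x, y, z in mm, a list of three; "grip": the closure, from -1 (fully open) to 1 (shut), so that 0 is half open. A call has 1 to 10 rows; each row is the pose to reach, as a shift and turn from the pose commanded when the call began, along the tool's axes at that moment; what a row does not reach only later rows make up. A row lasts 1/8 s, in which the tool goes at most 62.5 mm and 10.7 degrees, less where a joint would pass 70% of its speed; a pose out of reach is approached as far as the arm can. A call with a gripper value outside its range is refused whole. The fingers move at their own pace and stop on an object; "force" is the grip in N (left out, the last holds). Time passes only in rows, so rows that repeat a pose let the fingers close. It gives the time, the measured TCP pose, the force, the opening and the grip force at its end, in the units of the state.
- observe(): the state, without advancing time (a new reading comes with each control period).
- grab_frame(name): name is "scene" or "top" or "wrist"; returns a dict with "img" (420x560x3 uint8, red, green, blue), "intrinsics" (3x3 intrinsics, pixels), "distortion" ([k1, k2, p1, p2, k3] as OpenCV has them; the pictures are not rectified), "world_to_cam" (4x4, takes a point from world to camera coordinates). Camera axes: x right, y up, looking along -z (the intrinsics and any distortion apply to the point x, -y, -z); pixel columns grow to the right and rows downward; lengths in m; the calibration is good to about 2 mm. A picture is of the moment at which its call begins. There is no depth.
- job_done(): hands the job in; it is judged then, once.
The state is a dict: "time_s": time; "joint_positions": joint angles; "qvel": joint speeds; "joint_efforts": joint torques, N m; "eef_pos": TCP position; "tcp_rot": TCP orientation; "ft_force": force on the tool from outside, world axes, zero at the start; "torque": the same for the moment, N m; "width": finger opening in m; "gripper_force": force on a finger pad.
Only numpy, scipy, OpenCV 4.12 (cv2) and the standard library are available. Lean on these libraries where they do the work, as an engineer would, in place of code of your own. Each camera call takes 0.05 s, during which the arm holds its last target. There are 200 camera calls.

## Working session

There is one attempt and no reset: what is moved stays moved. The work goes in short steps, Python scripts to look and compute and a tool call to move; the robot and the scene stay as the last step left them, time stands still between calls to the robot, and variables do not carry over. Pictures are saved under pics/ and viewed, at most 14 in all, crops included, and the job is handed in when it is done.

Besides the shell and the picture viewer there is one more tool, called after "Emit:" as a command line: name --argument value ..., lists and objects as JSON in quotes. apply_moves: Moves the arm, as the interface text tells. Its arguments: {"type":"object","properties":{"rot":{"type":"array","items":{"type":"array","items":{"type":"number"}}},"translation":{"type":"array","items":{"type":"array","items":{"type":"number"}}},"grip":{"type":"array","items":{"type":"number"}},"force":{"type":"number"}},"required":["rot","translation","grip"]}

```bash
mkdir -p pics; python3 - <<'E'
from bench import *
import cv2
s=observe(); print({k:(v if not hasattr(v,'tolist') else v.tolist()) for k,v in s.items()})
for n in ("scene","top"):
    f=grab_frame(n); cv2.imwrite(f"pics/{n}0.png",cv2.resize(f["img"][:,:,::-1],(800,600),interpolation=cv2.INTER_CUBIC))
    print(n,f["intrinsics"].tolist(),f["distortion"],f["world_to_cam"].round(3).tolist())
E
```

```text
{'time_s': 0.0, 'joint_positions': [-1.3033976881108267, 0.2771434656814409, -0.027886494080376627, 1.2679573414809673, -2.014596230225157e-05, 1.467408672395551], 'qvel': [-0.00039385712462245874, 0.00015303125515880525, -2.461165054683126e-06, -0.0008869610627925494, -0.0017311681008933808, -0.0013980012549013486], 'joint_efforts': [-0.0015985335994628258, -44.55091595649719, 29.520277976989746, 0.016387076466344297, -0.0002605792906251736, -3.02565396737009e-06], 'eef_pos': [0.22626214739857675, -0.5818062414234204, 0.23815050161964527], 'tcp_rot': [-3.0856132791227804, -0.5786968882260669, 0.00031323306541515176], 'ft_force': [-0.5241828532383263, -0.6076005910541937, 0.052575341078067904], 'torque': [-0.0006044790084625854, -0.010316262680564412, -0.01079237269742291], 'gripper_force': 0.0, 'width': 0.0853121458673311}
scene [[419.0715250155126, 0.0, 278.3794155796973], [0.0, 419.0715250155126, 210.02112734668626], [0.0, 0.0, 1.0]] [-0.09079098  0.          0.          0.          0.        ] [[0.003, 1.0, -0.009, 0.085], [-0.498, 0.009, 0.867, 0.179], [0.867, 0.002, 0.498, -1.589], [0.0, 0.0, 0.0, 1.0]]
top [[525.8643136341437, 0.0, 270.2701537202775], [0.0, 525.8643136341437, 210.14521848435854], [0.0, 0.0, 1.0]] [-0.17569167  0.          0.          0.          0.        ] [[-0.023, -1.0, -0.009, -0.047], [0.994, -0.024, 0.103, -0.494], [-0.103, -0.007, 0.995, -1.743], [0.0, 0.0, 0.0, 1.0]]
```

View pics/top0.png

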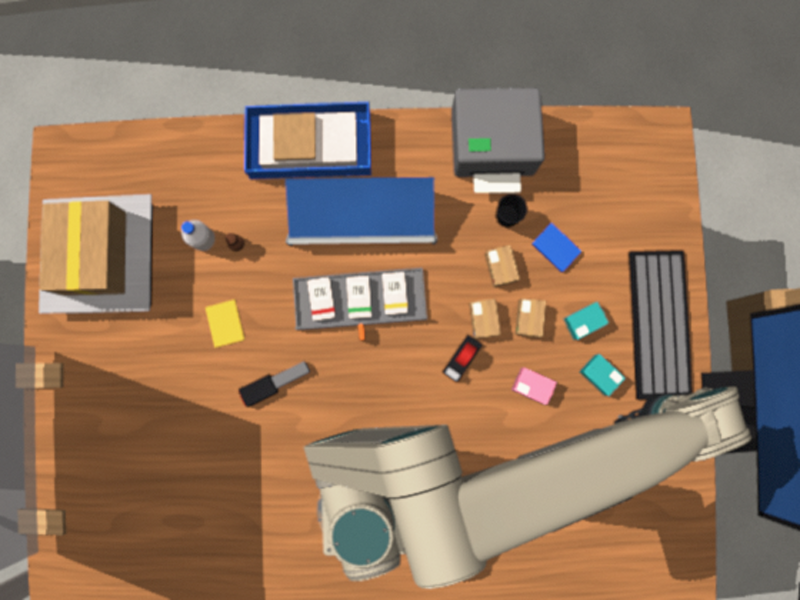

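View pics/scene0.png

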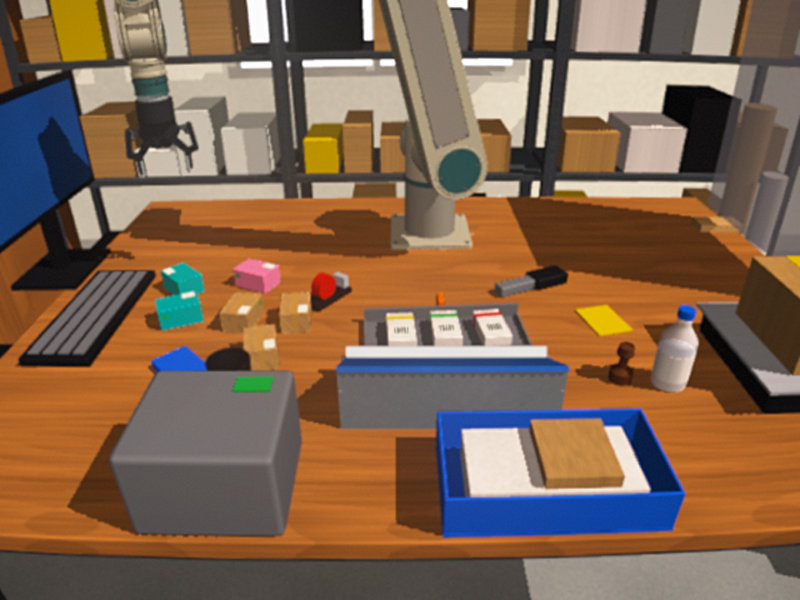

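```bash
cat > h.py <<'E'
from bench import *
import numpy as np, cv2
from scipy.spatial.transform import Rotation as R
from scipy.optimize import minimize
class Cam:
    def __init__(s,n):
        f=grab_frame(n); s.img=f["img"]; s.K=np.array(f["intrinsics"]); s.d=np.array(f["distortion"]); s.T=np.array(f["world_to_cam"])
        s.C=-s.T[:3,:3].T@s.T[:3,3]; s.hsv=cv2.cvtColor(s.img,cv2.COLOR_RGB2HSV)
    def px(s,P):
        P=np.atleast_2d(P)@s.T[:3,:3].T+s.T[:3,3]; P=P*[1,-1,-1]
        return cv2.projectPoints(P.reshape(-1,1,3),np.zeros(3),np.zeros(3),s.K,s.d)[0].reshape(-1,2)
    def plane(s,uv,p0,n=(0,0,1)):
        q=cv2.undistortPoints(np.array(uv,float).reshape(-1,1,2),s.K,s.d).reshape(-1,2)
        r=np.c_[q[:,0],-q[:,1],-np.ones(len(q))]@s.T[:3,:3]; n=np.array(n,float); p0=np.array(p0,float)
        return s.C+r*(((p0-s.C)@n)/(r@n))[:,None]
    def z(s,uv,h): return s.plane(uv,(0,0,h))
    def mask(s,lo,hi,roi=None):
        m=cv2.inRange(s.hsv,np.array(lo),np.array(hi))
        if roi is not None:
            k=np.zeros_like(m); k[roi[1]:roi[3],roi[0]:roi[2]]=255; m&=k
        return m
def biggest(m):
    n,l,st,c=cv2.connectedComponentsWithStats(m)
    if n<2: return None
    i=1+np.argmax(st[1:,4]); return (l==i).astype(np.uint8)*255
def rect(cam,m,h):
    "min-area rectangle of the mask on plane z=h: centre, long-side, short side, yaw of long side (deg)"
    c=max(cv2.findContours(m,cv2.RETR_EXTERNAL,cv2.CHAIN_APPROX_NONE)[0],key=cv2.contourArea)
    P=cam.z(c.reshape(-1,2),h)[:,:2]; b=cv2.boxPoints(cv2.minAreaRect((P*1000).astype(np.float32)))
    e=[b[1]-b[0],b[2]-b[1]]; e.sort(key=lambda v:-np.linalg.norm(v)); a=np.degrees(np.arctan2(e[0][1],e[0][0]))
    return b.mean(0).round(1),np.linalg.norm(e[0]).round(1),np.linalg.norm(e[1]).round(1),round((a+90)%180-90,1)
def box(x,y,yaw,z,L,W,H):
    c=np.array([[a,b,k] for a in(-L/2,L/2) for b in(-W/2,W/2) for k in(0,H)])
    return R.from_euler('z',yaw).apply(c)+[x,y,z]
def fitbox(cam,m,g,z,L,W,H,s=4):
    M=cv2.resize(m,None,fx=s,fy=s,interpolation=cv2.INTER_LINEAR)>127
    def cost(p):
        q=cam.px(box(p[0],p[1],p[2],z,L,W,H)); I=np.zeros(M.shape,np.uint8)
        cv2.fillConvexPoly(I,cv2.convexHull(np.round((q+.5)*s-.5).astype(np.int32)),1); I=I>0
        return 1-(I&M).sum()/(I|M).sum()
    best=min((minimize(cost,[g[0],g[1],a],method='Nelder-Mead',options=dict(initial_simplex=np.array([[g[0],g[1],a],[g[0]+.01,g[1],a],[g[0],g[1]+.01,a],[g[0],g[1],a+.2]]))) for a in (g[2],g[2]-.25,g[2]+.25)),key=lambda r:r.fun)
    return best.x,best.fun
E
python3 - <<'E'
from h import *
c=Cam("top"); print(c.C.round(3))
s=.7
for n,u,v in [("red",320,312),("redw",320,295),("car",503,268),("car2",490,325),("wood",440,300),("wood2",540,290),("deck",360,215),("lip",360,241),("mat",225,322),("tray",376,310),("trayR",340,325),("fin",361,333),("lab",480,307)]:
    print(n,c.hsv[int(v*s),int(u*s)],c.img[int(v*s),int(u*s)])
m=c.mask((20,150,150),(35,255,255),(130,200,180,250)); print("mat",rect(c,biggest(m),.003))
m=c.mask((100,120,40),(125,255,255),(190,120,315,172)); print("deckblue z50",rect(c,biggest(m),.05),"z120",rect(c,biggest(m),.12))
for n,(u,v) in dict(red=(320,298),green=(358,297),yel=(395,294)).items():
    m=c.mask((0,0,185),(180,60,255),(int(u*s)-13,int(v*s)-20,int(u*s)+13,int(v*s)+20)); print(n,rect(c,biggest(m),.03))
crop=c.img[110:290,180:440]; cv2.imwrite("pics/topcrop.png",cv2.resize(crop[:,:,::-1],(780,540),interpolation=cv2.INTER_CUBIC))
E
```

```text
[ 0.31  -0.071  1.784]
red [  1 186 223] [223  66  60]
redw [ 21  22 218] [218 212 199]
car [ 17 129 220] [220 171 109]
car2 [ 16 122 214] [214 165 112]
wood [ 13 150 204] [204 136  84]
wood2 [ 13 151 197] [197 131  80]
deck [107 167 157] [ 54  97 157]
lip [ 23   5 200] [200 199 196]
mat [ 25 174 241] [241 216  77]
tray [165   6  86] [86 84 85]
trayR [  0   8 125] [125 121 121]
fin [ 12 193 241] [241 132  59]
lab [ 20  26 245] [245 237 220]
mat (array([450.1, 331.4], dtype=float32), np.float32(102.0), np.float32(75.2), np.float32(13.8))
deckblue z50 (array([713.2,   1.6], dtype=float32), np.float32(346.6), np.float32(138.7), np.float32(88.4)) z120 (array([697. ,  -1.4], dtype=float32), np.float32(332.6), np.float32(133.1), np.float32(88.4))
red (array([513.4,  97.9], dtype=float32), np.float32(72.5), np.float32(53.4), np.float32(8.0))
green (array([515.5,   7.7], dtype=float32), np.float32(73.1), np.float32(53.7), np.float32(3.4))
yel (array([522.6, -77.2], dtype=float32), np.float32(72.4), np.float32(53.4), np.float32(3.1))
```

View pics/topcrop.png

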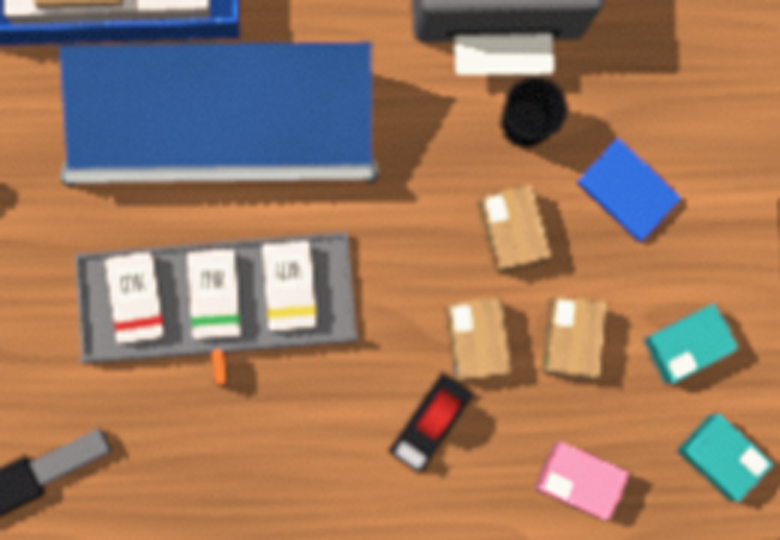

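```bash
cat >> h.py <<'E'
def iou_fit(cam,m,pts,g,s=4):
    M=cv2.resize(m,None,fx=s,fy=s,interpolation=cv2.INTER_LINEAR)>127
    def cost(p):
        q=cam.px(R.from_euler('z',p[2]).apply(pts)+[p[0],p[1],0]); I=np.zeros(M.shape,np.uint8)
        cv2.fillConvexPoly(I,cv2.convexHull(np.round((q+.5)*s-.5).astype(np.int32)),1); I=I>0
        return 1-(I&M).sum()/(I|M).sum()
    rs=[minimize(cost,g,method='Nelder-Mead',options=dict(initial_simplex=np.array([g]*4)+np.array([[0,0,a],[d,0,a],[0,d,a],[0,0,a+.15]]))) for a,d in ((0,.01),(-.2,.01),(.2,.01),(.05,-.006))]
    b=min(rs,key=lambda r:r.fun); return b.x,b.fun
c30,s30=np.cos(np.pi/6),.5
DECK=np.array([[0,-.17,.05],[0,.17,.05],[.14*c30,.17,.12],[.14*c30,-.17,.12]])
E
python3 - <<'E'
from h import *
c=Cam("top"); np.set_printoptions(suppress=True,precision=4)
m=biggest(c.mask((100,120,40),(125,255,255),(190,123,315,172)))
print("deck",iou_fit(c,m,DECK,[.65,0,-.03]))
B0=lambda z,L,W,H: box(0,0,0,z,L,W,H)
for n,(u,v) in dict(red=(320,298),green=(358,297),yel=(395,294)).items():
    u*=.7;v*=.7; k=np.zeros_like(m); k[int(v)-20:int(v)+20,int(u)-13:int(u)+13]=255
    mm=biggest(((c.hsv[:,:,2]>150)*255).astype(np.uint8)&k)
    p=c.z([[u,v]],.03)[0]; print(n,iou_fit(c,mm,B0(.004,.096,.052,.026),[p[0],p[1],.05]))
for n,(u,v) in dict(A=(503,265),B=(486,318),C=(532,317)).items():
    u*=.7;v*=.7; k=np.zeros_like(m); k[int(v)-22:int(v)+22,int(u)-20:int(u)+20]=255
    a=(((c.hsv[:,:,1]<140)|(c.hsv[:,:,0]>=15))&(c.hsv[:,:,2]>150))
    mm=biggest(cv2.morphologyEx((a*255).astype(np.uint8)&k,cv2.MORPH_OPEN,np.ones((3,3))))
    p=c.z([[u,v]],.044)[0]; print(n,(mm>0).sum(),iou_fit(c,mm,B0(0,.084,.058,.044),[p[0],p[1],.05]))
m=biggest(c.mask((100,0,60),(180,255,150)))
m=c.mask((5,170,180),(16,255,255),(230,215,270,250)); p=np.argwhere(biggest(m)).mean(0)[::-1]; print("fin",c.z([p],.03))
# tray outline corners: grey
m=((c.hsv[:,:,1]<40)*255).astype(np.uint8); k=np.zeros_like(m);k[184:238,200:305]=255; m=biggest(m&k); print("tray",rect(c,m,.013))
E
```

```text
deck (array([ 0.6446, -0.0025, -0.0188]), np.float64(0.03607546718850363))
red (array([0.5022, 0.0976, 0.1281]), np.float64(0.2572954792758928))
green (array([0.5047, 0.0082, 0.0363]), np.float64(0.05658934488911549))
yel (array([ 0.5121, -0.0771,  0.0489]), np.float64(0.06928435718809378))
A 463 (array([ 0.5716, -0.3351,  0.217 ]), np.float64(0.08485753390568618))
B 486 (array([ 0.446 , -0.289 ,  0.0842]), np.float64(0.04428321240930699))
C 479 (array([ 0.4456, -0.3977, -0.1404]), np.float64(0.06751937031115485))
fin [[0.4204 0.0025 0.03  ]]
tray (array([500.1,   5.6], dtype=float32), np.float32(308.9), np.float32(120.8), np.float32(-86.8))
```

```bash
cat >> h.py <<'E'
def rot_of(yaw,tilt=0):
    "tool down, tool x at yaw (deg); tilt (deg): leans tool so z points toward -x_tool side (forward when yaw=180)"
    return R.from_euler('z',yaw,degrees=True)*R.from_rotvec([np.pi,0,0])*R.from_euler('y',-tilt,degrees=True)
def go(p,yaw,tilt=0,grasp=0):
    "print move for TCP to p (m); grasp = mm from tip-side TCP back"
    s=observe(); R0=R.from_rotvec(s["tcp_rot"]); Rt=rot_of(yaw,tilt)
    d=R0.inv().apply(np.array(p)-s["eef_pos"])*1000; r=(R0.inv()*Rt).as_rotvec(degrees=True)
    print("trans",d.round(1).tolist(),"rot",r.round(2).tolist(),"| zdir",Rt.apply([0,0,1]).round(3),"tcp",np.array(s["eef_pos"]).round(4))
E
python3 -c "
from h import *
go([.505,.008,.2],182)
go([.505,.008,.2],182,30)"
```

```text
trans [473.5, -448.9, 39.3] rot [-0.01, -0.12, -160.75] | zdir [-0.  0. -1.] tcp [ 0.2264 -0.5821  0.2386]
trans [473.5, -448.9, 39.3] rot [-41.75, -7.19, -155.78] | zdir [ 0.5    0.017 -0.866] tcp [ 0.2264 -0.5821  0.2386]
```

Emit:
apply_moves --rot '[[0,0,-80],[0,0,-80],[0,0,-80],[0,0,-80],[0,0,-80],[0,0,-80],[0,0,-80],[0,0,-80],[0,0,-160.7],[0,0,-160.7]]' --translation '[[473,-449,39],[473,-449,39],[473,-449,39],[473,-449,39],[473,-449,39],[473,-449,39],[473,-449,39],[473,-449,39],[473,-449,39],[473,-449,39]]' --grip '[-1,-1,-1,-1,-1,-1,-1,-1,-1,-1]'

```text
time_s: 1.45
eef_pos: [0.4932, -0.0162, 0.202]
tcp_rot: [1.496, 2.761, 0.0]
ft_force: [1.2, -0.7, 0.1]
width: 0.0852
gripper_force: 0.0
```

```bash
python3 -c "
from h import *
go([.505,.008,.2],182)"
```

```text
trans [13.9, 23.2, 2.0] rot [0.0, 0.05, -58.91] | zdir [-0.  0. -1.] tcp [ 0.4932 -0.0162  0.202 ]
```

Emit:
apply_moves --rot '[[0,0,-59],[0,0,-59],[0,0,-59],[0,0,-59],[0,0,-59],[0,0,-59],[0,0,-59]]' --translation '[[14,23,2],[14,23,2],[14,23,2],[14,23,2],[14,23,2],[14,23,2],[14,23,2]]' --grip '[-1,-1,-1,-1,-1,-1,-1]'

```text
time_s: 2.33
eef_pos: [0.5041, 0.006, 0.1998]
tcp_rot: [0.046, -3.141, -0.0]
ft_force: [0.1, -0.6, -0.1]
width: 0.0855
gripper_force: 0.0
```

```bash
python3 -c "
from h import *
go([.505,.008,.2],182)
c=Cam('wrist'); cv2.imwrite('pics/w1.png',c.img[:,:,::-1])
s=observe(); print(s['tcp_rot'],c.C-np.array(s['eef_pos']), c.T[:3,:3].round(3), s['joint_positions'])
"
```

```text
trans [-0.9, 2.0, -0.2] rot [0.0, -0.02, -0.33] | zdir [-0.  0. -1.] tcp [0.5041 0.006  0.1998]
[ 4.48070091e-02 -3.14096187e+00 -3.64119827e-06] [-0.07943645 -0.00234348  0.13402139] [[-0.029  1.    -0.001]
 [-0.951 -0.027 -0.307]
 [-0.307 -0.008  0.952]] [-1.16397756e-01  8.84287553e-02 -3.39987378e-01  1.14268905e+00
 -3.82492321e-05 -1.44926571e-01]
```

View pics/w1.png

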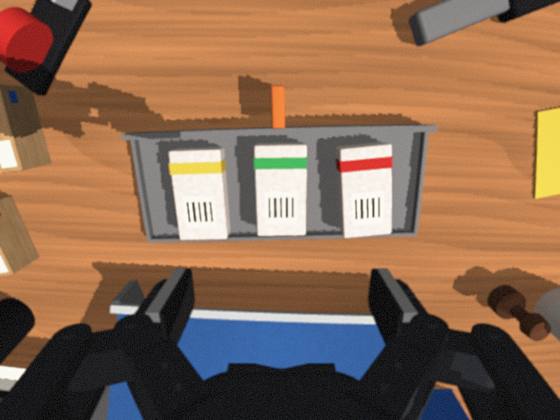

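```bash
cat > m.py <<'E'
from h import *
import sys
np.set_printoptions(suppress=True,precision=4)
def mailers(c,z=.004):
    o={}
    for n,(lo,hi) in dict(red=((0,120,100),(6,255,255)),green=((50,80,60),(75,255,255)),yel=((20,120,130),(32,255,255))).items():
        for k0 in c.z(np.array([[0,0]]),0): pass
        white=c.mask((0,0,165),(180,70,255)); band=c.mask(lo,hi)
        num,l,st,ce=cv2.connectedComponentsWithStats(cv2.morphologyEx(band,cv2.MORPH_CLOSE,np.ones((3,3))))
        for i in range(1,num):
            if st[i,4]<150: continue
            b=((l==i)*255).astype(np.uint8); u=cv2.morphologyEx(white|b,cv2.MORPH_CLOSE,np.ones((5,5)))
            _,L=cv2.connectedComponents(u); m=(L==L[l==i][0]).astype(np.uint8)*255
            if not 1500<(m>0).sum()<12000: continue
            uv=np.argwhere(m)[:,::-1].mean(0); p=c.z([uv],z+.02)[0]
            x,f=iou_fit(c,m,box(0,0,0,z,.096,.052,.026),[p[0],p[1],.03],2); o[n]=x; print(n,x,round(f,3),uv.round())
    return o
if __name__=="__main__":
    c=Cam("wrist"); mailers(c)
    m=biggest(c.mask((5,170,150),(16,255,255),(240,70,320,135))); p=np.argwhere(m)[:,::-1]; print("fin",p.mean(0),iou_fit(c,m,box(0,0,0,.010,.038,.012,.032),[.42,.003,.05],4))
    for q in ([132,136],[430,129]): print("front corner",c.z([q],.032))
    print("lip ends z~.0656", c.z([[112,309],[478,325]],.0656))
E
python3 m.py
```

```text
red [ 0.3319 -0.2777  0.698 ] 0.257 [23. 36.]
red [0.5023 0.0955 0.1461] 0.097 [367. 190.]
green [0.5035 0.0055 0.0534] 0.035 [281. 189.]
yel [0.449  0.3165 0.223 ] 0.053 [548. 153.]
yel [ 0.5095 -0.0802  0.0559] 0.047 [200. 194.]
fin [277.9562 106.1541] (array([0.4184, 0.0006, 0.0482]), np.float64(0.06485355648535562))
front corner [[ 0.4481 -0.1419  0.032 ]]
front corner [[0.4332 0.1487 0.032 ]]
lip ends z~.0656 [[ 0.6245 -0.1703  0.0656]
 [ 0.6351  0.2252  0.0656]]
```

Emit:
apply_moves --rot '[[0,0,-1.3],[0,0,-1.3],[0,0,-1.3],[0,0,-1.3],[0,0,-1.3],[0,0,-1.3],[0,0,-1.3],[0,0,-1.3],[0,0,-1.3]]' --translation '[[0,0.5,60],[0,0.5,110],[0,0.5,150],[0,0.5,175],[0,0.5,185],[0,0.5,185],[0,0.5,185],[0,0.5,185],[0,0.5,185]]' --grip '[-0.6,-0.6,-0.6,-0.6,-0.6,-0.6,0.4,0.4,0.4]' --force 60

```text
time_s: 3.55
eef_pos: [0.5061, 0.0063, 0.0166]
tcp_rot: [-0.083, 3.137, -0.001]
ft_force: [-0.3, -0.4, 6.1]
width: 0.0506
gripper_force: 65.0
```

```bash
cat >> h.py <<'E'
DO=np.array([.6446,-.0025,.05]); DY=-1.08
RD=R.from_euler('z',DY,degrees=True)*R.from_euler('y',-30,degrees=True)
def deckgo(xm,y,zm,dx=2.5,dz=12.6,dy=0):
    "TCP so that mailer is at deck (xm,y,zm) mm; TCP sits at (dx,dy,dz) mm from the mailer origin in its frame"
    go(DO+RD.apply(np.array([xm+dx,y+dy,zm+dz])/1000),180+DY,30)
def deckpos(dx=2.5,dz=12.6,dy=0):
    s=observe(); print("mailer in deck",(RD.inv().apply(np.array(s["eef_pos"])-DO)*1000-[dx,dy,dz]).round(1),"f deck",RD.inv().apply(s["ft_force"]).round(1),"w",s["width"],"gf",s["gripper_force"])
E
python3 -c "
from h import *
deckgo(62,0,45)"
```

```text
trans [-165.3, -18.1, -114.9] rot [1.05, -29.79, 4.02] | zdir [ 0.5   -0.009 -0.866] tcp [0.5061 0.0063 0.0166]
```

Emit:
apply_moves --rot '[[0,0,0],[0,0,0],[0,0,0],[1,-15,2],[1,-29.8,4],[1,-29.8,4],[1,-29.8,4],[1,-29.8,4],[1,-29.8,4],[1,-29.8,4]]' --translation '[[0,0,-20],[0,0,-70],[0,0,-125],[-55,-6,-140],[-110,-12,-130],[-165,-18,-115],[-165,-18,-115],[-165,-18,-115],[-165,-18,-115],[-165,-18,-115]]' --grip '[0.4,0.4,0.4,0.4,0.4,0.4,0.4,0.4,0.4,0.4]'

```text
time_s: 4.8
eef_pos: [0.6704, -0.0028, 0.1309]
tcp_rot: [0.024, 2.62, -0.005]
ft_force: [0.7, 0.0, -1.2]
width: 0.0505
gripper_force: 64.1
```

```bash
python3 -c "
from h import *
deckpos(); deckgo(62,0,3); deckgo(48,0,3)
c=Cam('wrist'); cv2.imwrite('pics/w2.png',c.img[:,:,::-1])"
```

```text
mailer in deck [60.3  0.2 44.6] f deck [-0.   0.  -1.4] w 0.05045524372913832 gf 64.14812922477722
trans [-1.8, -0.3, 41.6] rot [0.07, -0.14, 0.01] | zdir [ 0.5   -0.009 -0.866] tcp [ 0.6704 -0.0028  0.1309]
trans [12.2, -0.3, 41.7] rot [0.07, -0.14, 0.01] | zdir [ 0.5   -0.009 -0.866] tcp [ 0.6704 -0.0028  0.1309]
```

View pics/w2.png

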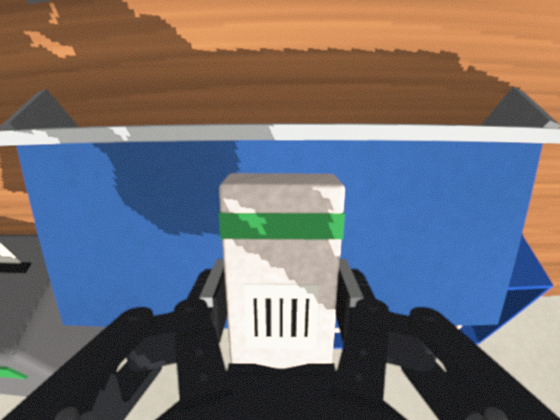

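```bash
python3 -c "
from h import *
c=Cam('wrist'); n=RD.apply([0,0,1]); f=lambda uv,z:(RD.inv().apply(c.plane(uv,DO+n*z/1000,n)-DO)*1000).round(1)
g=cv2.cvtColor(c.img,cv2.COLOR_RGB2GRAY)
for u in (60,200,400,500): print(u,c.hsv[110:150,u].tolist()[10:40:1]) if u==60 else None
print('mailer top front edge',f([[222,186],[343,186]],70.6))
print('lip inner',f([[100,142],[280,139],[460,141]],18)); print('deck low corners',f([[18,146],[543,146]],0)); print('deck top corners',f([[62,325],[500,325]],0))
"
```

```text
60 [[132, 17, 74], [0, 0, 75], [0, 0, 71], [160, 10, 74], [170, 10, 73], [0, 4, 70], [8, 14, 74], [50, 9, 88], [40, 6, 124], [30, 7, 155], [36, 8, 167], [20, 4, 173], [39, 10, 175], [36, 7, 174], [60, 6, 180], [40, 4, 172], [38, 6, 171], [78, 8, 169], [42, 7, 171], [38, 6, 172], [30, 9, 174], [30, 7, 183], [90, 8, 189], [110, 42, 186], [109, 120, 179], [107, 166, 180], [108, 167, 183], [107, 164, 180], [107, 165, 182], [108, 165, 182]]
mailer top front edge [[ 11.1 -24.   70.6]
 [ 11.1  25.2  70.6]]
lip inner [[  -2.9 -103.3   18. ]
 [  -3.6   -0.6   18. ]
 [  -3.5  102.1   18. ]]
deck low corners [[  -0.3 -171.3   -0. ]
 [  -0.4  170.6   -0. ]]
deck top corners [[ 138.4 -172.8   -0. ]
 [ 138.4  172.9    0. ]]
```

Emit:
apply_moves --rot '[[0,-0.1,0],[0,-0.1,0],[0,-0.1,0],[0,-0.1,0],[0,-0.1,0],[0,-0.1,0],[0,-0.1,0]]' --translation '[[0,0,25],[0,0,41],[5,0,42],[9,0,42],[10,0,44],[10,0,44],[10,0,44]]' --grip '[0.4,0.4,0.4,0.4,0.4,0.4,0.4]'

```text
time_s: 5.78
eef_pos: [0.682, -0.0028, 0.0873]
tcp_rot: [0.024, 2.621, -0.005]
ft_force: [-7.7, 0.3, 4.9]
width: 0.051
gripper_force: 66.4
```

```bash
python3 -c "
from h import *
deckpos(3.7)"
```

```text
mailer in deck [47.3  0.4  1. ] f deck [-4.3  0.1  8.1] w 0.05097683939297141 gf 66.4050042629242
```

Emit:
apply_moves --rot '[[0,0,0],[0,0,0],[0,0,0],[0,0,0],[0,0,0],[0,0,0],[0,0,0]]' --translation '[[0,0,0],[0,0,0],[0,0,-15],[0,0,-50],[0,0,-90],[0,0,-90],[0,0,-90]]' --grip '[-0.5,-0.5,-0.5,-0.5,-0.5,-0.5,-0.5]'

```text
time_s: 6.65
eef_pos: [0.6383, -0.0023, 0.1654]
tcp_rot: [0.024, 2.619, -0.005]
ft_force: [-0.5, -0.5, -1.0]
width: 0.0641
gripper_force: 0.0
```

```bash
cat > dk.py <<'E'
from h import *
import sys
def deckmail(c):
    n=RD.apply([0,0,1]); out={}
    blue=c.mask((95,90,40),(125,255,255))
    for nm,(lo,hi) in dict(red=((0,120,60),(6,255,255)),green=((50,80,40),(75,255,255)),yel=((20,110,80),(32,255,255))).items():
        num,l,st,ce=cv2.connectedComponentsWithStats(cv2.morphologyEx(c.mask(lo,hi),cv2.MORPH_CLOSE,np.ones((7,7))))
        for i in range(1,num):
            if st[i,4]<200: continue
            P=(RD.inv().apply(c.plane(np.argwhere(l==i)[:,::-1],DO+n*.026,n)-DO)*1000)
            a=cv2.minAreaRect(P[:,:2].astype(np.float32)); 
            if -60<a[0][0]<150 and abs(a[0][1])<180: print(nm,"band in deck: ",np.round(a[0],1),"size",np.round(a[1],1),"ang",round(a[2],1),"px",st[i,:4])
if __name__=="__main__":
    c=Cam(sys.argv[1]); deckmail(c)
    if len(sys.argv)>2: cv2.imwrite('pics/%s.png'%sys.argv[2],c.img[:,:,::-1])
E
python3 dk.py wrist w3; python3 m.py | grep -v fin; python3 dk.py top
```

```text
green band in deck:  [15.1 -0. ] size [52.3 11.4] ang 89.9 px [244 169  75  17]m.py:20: RuntimeWarning: Mean of empty slice.
  m=biggest(c.mask((5,170,150),(16,255,255),(240,70,320,135))); p=np.argwhere(m)[:,::-1]; print("fin",p.mean(0),iou_fit(c,m,box(0,0,0,.010,.038,.012,.032),[.42,.003,.05],4))
Traceback (most recent call last):
  File "m.py", line 20, in <module>
    m=biggest(c.mask((5,170,150),(16,255,255),(240,70,320,135))); p=np.argwhere(m)[:,::-1]; print("fin",p.mean(0),iou_fit(c,m,box(0,0,0,.010,.038,.012,.032),[.42,.003,.05],4))
                                                                                                                  ~~~~~~~^^^^^^^^^^^^^^^^^^^^^^^^^^^^^^^^^^^^^^^^^^^^^^^^^^^^^
  File "h.py", line 44, in iou_fit
    M=cv2.resize(m,None,fx=s,fy=s,interpolation=cv2.INTER_LINEAR)>127
      ~~~~~~~~~~^^^^^^^^^^^^^^^^^^^^^^^^^^^^^^^^^^^^^^^^^^^^^^^^^
cv2.error: OpenCV(4.12.0) /io/opencv/modules/imgproc/src/resize.cpp:4208: error: (-215:Assertion failed) !ssize.empty() in function 'resize'
```

View pics/w3.png

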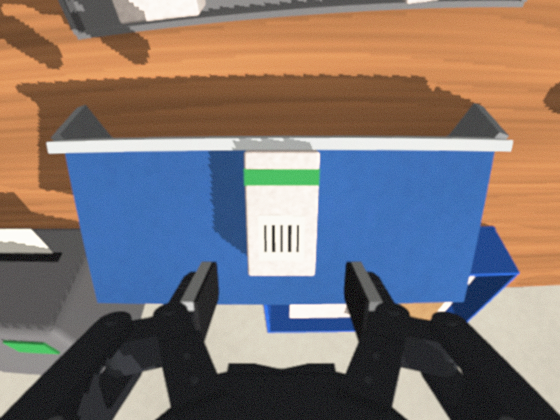

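```bash
python3 -c "
from h import *
c=Cam('wrist'); n=RD.apply([0,0,1]); f=lambda uv,z:(RD.inv().apply(c.plane(uv,DO+n*z/1000,n)-DO)*1000).round(1)
print('upper/low edge',f([[282,275],[282,152]],26), 'lip in/out top',f([[200,151],[200,140]],18))
print(c.hsv[262:282,300,2], c.hsv[144:160,300])
T=Cam('top'); print(T.px([[.5023,.0955,.03],[.51,-.08,.03]]))
go([.5023,.0955,.16],188.4); go([.51,-.0802,.16],183.2)"
```

```text
upper/low edge [[90.   0.8 26. ]
 [-4.2  0.7 26. ]] lip in/out top [[ -4.2 -57.4  18. ]
 [-11.9 -56.9  18. ]]
[252 252 252 252 251 251 251 252 253 252 250 249 250 251 252 253 220 194
 183 183] [[ 60   7 180]
 [ 15   3 164]
 [ 60   4 172]
 [ 50   5 169]
 [ 48   7 172]
 [ 60   6 173]
 [ 30   3 169]
 [ 43  11 168]
 [ 30  12 154]
 [ 12  25 153]
 [ 12  31 179]
 [ 16  31 223]
 [ 14  16 246]
 [ 16  11 251]
 [ 17   9 253]
 [ 17   9 252]]
[[224.22102823 208.32314359]
 [276.34820736 204.77152379]]
trans [120.9, 95.2, -65.1] rot [-2.38, 29.72, -9.25] | zdir [-0.  0. -1.] tcp [ 0.6379 -0.0021  0.1634]
trans [111.4, -80.4, -59.9] rot [-1.03, 29.77, -4.17] | zdir [-0.  0. -1.] tcp [ 0.6379 -0.0021  0.1634]
```

Emit:
apply_moves --rot '[[0,0,0],[-1,10,-3],[-2,20,-6],[-2.4,29.7,-9.2],[-2.4,29.7,-9.2],[-2.4,29.7,-9.2],[-2.4,29.7,-9.2],[-2.4,29.7,-9.2]]' --translation '[[40,30,-30],[80,60,-50],[121,95,-65],[121,95,-65],[121,95,-65],[121,95,-65],[121,95,-65],[121,95,-65]]' --grip '[-0.6,-0.6,-0.6,-0.6,-0.6,-0.6,-0.6,-0.6]'

```text
time_s: 7.9
eef_pos: [0.5018, 0.0949, 0.1611]
tcp_rot: [-0.228, 3.13, 0.0]
ft_force: [0.0, -0.3, -0.9]
width: 0.0683
gripper_force: 0.0
```

```bash
sed -i 's/^    m=biggest(c.mask((5,170.*$//; s/^    for q in.*$//; s/^    print("lip ends.*$//' m.py; python3 m.py; python3 -c "
from h import *
c=Cam('wrist'); cv2.imwrite('pics/w4.png',c.img[:,:,::-1]);go([.5023,.0955,.16],188.4)"
```

```text
red [0.5018 0.095  0.1278] 0.035 [281. 199.]
yel [0.4483 0.3162 0.2226] 0.071 [517. 177.]
yel [ 0.5106 -0.0799  0.0552] 0.047 [ 97. 183.]
trans [-0.1, 0.4, 1.2] rot [-0.01, 0.19, -0.07] | zdir [-0.  0. -1.] tcp [0.5023 0.0951 0.1612]
```

Emit:
apply_moves --rot '[[0,0,0.9],[0,0,0.9],[0,0,0.9],[0,0,0.9],[0,0,0.9],[0,0,0.9],[0,0,0.9],[0,0,0.9],[0,0,0.9],[0,0,0.9]]' --translation '[[1,0,60],[2,0,110],[2,0,138],[2,0,145],[2,0,145],[2,0,145],[2,0,145],[2,0,145],[2,0,130],[2,0,90]]' --grip '[-0.6,-0.6,-0.6,-0.6,-0.6,0.4,0.4,0.4,0.4,0.4]'

```text
time_s: 9.25
eef_pos: [0.4983, 0.0948, 0.0701]
tcp_rot: [0.204, -3.132, -0.0]
ft_force: [0.5, 0.2, -2.4]
width: 0.0507
gripper_force: 63.8
```

```bash
python3 -c "
from h import *
deckgo(62,95,45,0)"
```

```text
trans [-171.0, -25.2, -61.3] rot [2.24, -30.13, 8.34] | zdir [ 0.5   -0.009 -0.866] tcp [0.4983 0.0948 0.0701]
```

Emit:
apply_moves --rot '[[0,0,0],[0.7,-10,3],[1.5,-20,6],[2.2,-30.1,8.3],[2.2,-30.1,8.3],[2.2,-30.1,8.3],[2.2,-30.1,8.3],[2.2,-30.1,8.3]]' --translation '[[0,0,-60],[-50,-8,-95],[-105,-16,-90],[-160,-24,-70],[-171,-25,-61],[-171,-25,-61],[-171,-25,-61],[-171,-25,-61]]' --grip '[0.4,0.4,0.4,0.4,0.4,0.4,0.4,0.4]'

```text
time_s: 10.25
eef_pos: [0.6743, 0.0925, 0.1337]
tcp_rot: [0.024, 2.612, -0.005]
ft_force: [0.5, -0.1, -2.3]
width: 0.0507
gripper_force: 63.9
```

```bash
cat > e.py <<'E'
from h import *
import sys
c=Cam('wrist'); n=RD.apply([0,0,1]); s=observe()
zt=(RD.inv().apply(np.array(s["eef_pos"])-DO)*1000)[2]-12.6+26
# held mailer: bright component around image middle above the fingers
col=c.img[150:330,200:360].copy()
w=c.mask((0,0,100),(180,75,255),(190,100,370,360)) 
f=lambda uv,z:(RD.inv().apply(c.plane(uv,DO+n*z/1000,n)-DO)*1000).round(1)
for lo,hi in [((0,120,60),(6,255,255)),((50,80,40),(75,255,255)),((20,110,80),(32,255,255))]:
    m=biggest(c.mask(lo,hi,(190,100,370,300)))
    if m is None or (m>0).sum()<300: continue
    p=np.argwhere(m)[:,::-1]; P=f(p,zt); a=cv2.minAreaRect(P[:,:2].astype(np.float32)); print("band held:",np.round(a[0],1),np.round(a[1],1),round(a[2],1))
print("tcp deck",(RD.inv().apply(np.array(s["eef_pos"])-DO)*1000).round(1)); deckgo(62,95,3,0)
E
python3 e.py
```

```text
band held: [31.8 95.2] [11.4 51. ] 0.1
tcp deck [65.9 95.5 58.5]
trans [4.1, -0.6, 42.9] rot [0.08, 0.36, 0.02] | zdir [ 0.5   -0.009 -0.866] tcp [0.6742 0.0925 0.1336]
```

Emit:
apply_moves --rot '[[0,0.3,0],[0,0.3,0],[0,0.3,0],[0,0.3,0],[0,0.3,0],[0,0.3,0],[0,0.3,0]]' --translation '[[5,-0.5,25],[10,-0.5,40],[12,-0.5,43],[14,-0.5,44],[16,-0.5,44],[17,-0.5,44],[17,-0.5,44]]' --grip '[0.4,0.4,0.4,0.4,0.4,0.4,0.4]'

```text
time_s: 11.18
eef_pos: [0.6853, 0.0917, 0.0906]
tcp_rot: [0.025, 2.608, -0.005]
ft_force: [-1.6, -1.0, 9.0]
width: 0.0505
gripper_force: 65.1
```

```bash
python3 -c "
from h import *
deckpos(0)"
```

```text
mailer in deck [54.  94.9  3.1] f deck [ 3.1 -1.   8.6] w 0.05053463934484164 gf 65.07969617843628
```

Emit:
apply_moves --rot '[[0,0.6,0],[0,0.6,0],[0,0.6,0],[0,0.6,0]]' --translation '[[0,0,0],[0,0,0],[0,0,0],[0,0,0]]' --grip '[0.4,0.4,0.4,0.4]'

```text
time_s: 11.68
eef_pos: [0.6852, 0.0917, 0.0905]
tcp_rot: [0.025, 2.619, -0.005]
ft_force: [-2.3, -1.3, 9.3]
width: 0.0508
gripper_force: 65.3
```

```bash
python3 -c "
from h import *
deckpos(0); go([.5,0,.2],180+DY,30)
c=Cam('wrist'); cv2.imwrite('pics/w5.png',c.img[:,:,::-1])"; python3 e.py
```

```text
mailer in deck [53.8 95.   3.1] f deck [ 2.7 -1.4  9.2] w 0.05080206379345921 gf 65.26168584823608
trans [104.3, -95.0, -186.5] rot [0.06, -0.06, -0.02] | zdir [ 0.5   -0.009 -0.866] tcp [0.6852 0.0917 0.0905]
band held: [19.9 94.6] [50.9 11.3] 90.0
tcp deck [53.9 95.  15.7]
trans [-8.1, 0.0, 0.1] rot [0.06, -0.06, -0.02] | zdir [ 0.5   -0.009 -0.866] tcp [0.6852 0.0917 0.0906]
```

View pics/w5.png

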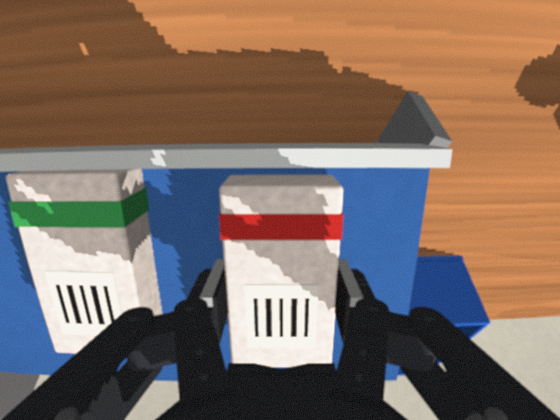

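Emit:
apply_moves --rot '[[0,0,0],[0,0,0],[0,0,0],[0,0,0],[0,0,0]]' --translation '[[2,0,-1],[4,0,-1],[6,0,-1],[6,0,-1],[6,0,-1]]' --grip '[0.4,0.4,0.4,0.4,0.4]'

```text
time_s: 12.4
eef_pos: [0.6798, 0.092, 0.0875]
tcp_rot: [0.024, 2.619, -0.005]
ft_force: [3.6, -0.5, 5.2]
width: 0.0506
gripper_force: 64.4
```

```bash
python3 -c "
from h import *
deckpos(0)";python3 dk.py wrist
```

```text
mailer in deck [47.6 95.2  3.2] f deck [ 5.7 -0.4  2.7] w 0.050574094215138955 gf 64.43013668060303
red band in deck:  [14.8 94.8] size [11.6 52.3] ang 0.0 px [221 214 121  26]
green band in deck:  [14.4  5.2] size [16.9 66.2] ang 5.7 px [ 12 200 137  40]
```

Emit:
apply_moves --rot '[[0,0,0],[0,0,0],[0,0,0],[0,0,0],[0,0,0],[0,0,0],[0,0,0]]' --translation '[[0,0,0],[0,0,0],[0,0,-15],[0,0,-50],[0,0,-100],[0,0,-100],[0,0,-100]]' --grip '[-0.5,-0.5,-0.5,-0.5,-0.5,-0.5,-0.5]'

```text
time_s: 13.32
eef_pos: [0.6257, 0.0927, 0.1708]
tcp_rot: [0.024, 2.629, -0.005]
ft_force: [-0.5, 0.1, -0.8]
width: 0.0642
gripper_force: 0.0
```

```bash
python3 dk.py wrist; python3 -c "
from h import *
go([.5106,-.0795,.16],183.2)"
```

```text
red band in deck:  [14.5 94.6] size [10.7 51. ] ang 0.0 px [247 180  69  15]
green band in deck:  [14.7  2.7] size [13.8 59.6] ang 3.4 px [121 176  78  21]
trans [102.1, -174.2, -46.2] rot [-1.04, 29.27, -4.15] | zdir [-0.  0. -1.] tcp [0.6254 0.0926 0.1698]
```

Red is down and against the lip. Now yellow.

Emit:
apply_moves --rot '[[0,0,0],[0,0,0],[0,10,-1],[-0.5,20,-3],[-1,29.3,-4.2],[-1,29.3,-4.2],[-1,29.3,-4.2],[-1,29.3,-4.2],[-1,29.3,-4.2]]' --translation '[[20,-40,-30],[40,-80,-45],[70,-120,-50],[102,-174,-46],[102,-174,-46],[102,-174,-46],[102,-174,-46],[102,-174,-46],[102,-174,-46]]' --grip '[-0.6,-0.6,-0.6,-0.6,-0.6,-0.6,-0.6,-0.6,-0.6]'

```text
time_s: 14.5
eef_pos: [0.5109, -0.0785, 0.1609]
tcp_rot: [-0.09, 3.138, -0.001]
ft_force: [1.0, -0.0, 0.0]
width: 0.0681
gripper_force: 0.0
```

```bash
python3 m.py; python3 -c "
from h import *
go([.5106,-.0795,.16],183.2)"
```

```text
red [ 0.3329 -0.2735  0.806 ] 0.099 [81. 19.]
green [ 0.6745 -0.0317  1.0841] 0.694 [300. 343.]
yel [ 0.5104 -0.0794  0.0432] 0.039 [280. 199.]
trans [0.6, -0.8, 1.0] rot [-0.06, 0.13, 0.08] | zdir [-0.  0. -1.] tcp [ 0.5111 -0.0786  0.161 ]
```

Emit:
apply_moves --rot '[[0,0.1,0.8],[0,0.1,0.8],[0,0.1,0.8],[0,0.1,0.8],[0,0.1,0.8],[0,0.1,0.8],[0,0.1,0.8],[0,0.1,0.8],[0,0.1,0.8],[0,0.1,0.8]]' --translation '[[1,-0.7,60],[1,-0.7,110],[1,-0.7,138],[1,-0.7,145],[1,-0.7,145],[1,-0.7,145],[1,-0.7,145],[1,-0.7,145],[1,-0.7,130],[1,-0.7,90]]' --grip '[-0.6,-0.6,-0.6,-0.6,-0.6,0.4,0.4,0.4,0.4,0.4]'

```text
time_s: 15.8
eef_pos: [0.5084, -0.0794, 0.0699]
tcp_rot: [0.067, -3.135, -0.001]
ft_force: [0.1, 0.4, -1.8]
width: 0.0505
gripper_force: 64.1
```

```bash
python3 -c "
from h import *
deckgo(64,-95,45,0)"
```

```text
trans [-159.7, -25.4, -62.9] rot [0.96, -30.32, 3.42] | zdir [ 0.5   -0.009 -0.866] tcp [ 0.5084 -0.0794  0.0699]
```

Emit:
apply_moves --rot '[[0,0,0],[0.3,-10,1],[0.6,-20,2],[1,-30.3,3.4],[1,-30.3,3.4],[1,-30.3,3.4],[1,-30.3,3.4],[1,-30.3,3.4]]' --translation '[[0,0,-60],[-50,-8,-95],[-105,-16,-90],[-150,-24,-70],[-160,-25,-63],[-160,-25,-63],[-160,-25,-63],[-160,-25,-63]]' --grip '[0.4,0.4,0.4,0.4,0.4,0.4,0.4,0.4]'

```text
time_s: 16.8
eef_pos: [0.6729, -0.0984, 0.1353]
tcp_rot: [0.023, 2.611, -0.01]
ft_force: [-0.1, 0.5, -2.0]
width: 0.0504
gripper_force: 64.1
```

```bash
python3 e.py; python3 -c "
from h import *
deckgo(54,-95,3,0)"
```

```text
band held: [ 33.8 -95.7] [11.7 52. ] 0.4
tcp deck [ 68.5 -95.4  58.7]
trans [6.4, 190.5, 42.7] rot [-0.12, 0.37, 0.1] | zdir [ 0.5   -0.009 -0.866] tcp [ 0.6727 -0.0984  0.1351]
trans [14.7, 0.5, 43.0] rot [-0.12, 0.37, 0.1] | zdir [ 0.5   -0.009 -0.866] tcp [ 0.6727 -0.0984  0.1351]
```

Emit:
apply_moves --rot '[[-0.1,0.4,0.1],[-0.1,0.4,0.1],[-0.1,0.4,0.1],[-0.1,0.4,0.1],[-0.1,0.4,0.1],[-0.1,0.4,0.1],[-0.1,0.4,0.1],[-0.1,0.4,0.1],[-0.1,0.4,0.1]]' --translation '[[5,0.5,25],[10,0.5,40],[12,0.5,42],[15,0.5,42],[17,0.5,42.5],[19,0.5,43],[21,0.5,43],[22,0.5,43],[22,0.5,43]]' --grip '[0.4,0.4,0.4,0.4,0.4,0.4,0.4,0.4,0.4]'

```text
time_s: 17.98
eef_pos: [0.6776, -0.098, 0.0881]
tcp_rot: [0.024, 2.613, -0.007]
ft_force: [5.4, 1.3, 0.4]
width: 0.0507
gripper_force: 64.1
```

```bash
python3 -c "
from h import *
deckpos(0)";python3 dk.py wrist
```

```text
mailer in deck [ 49.2 -94.9   3. ] f deck [ 4.8  1.4 -2.3] w 0.050650874852717256 gf 64.0972352027893
green band in deck:  [14.4 -4.7] size [66.4 16.7] ang 84.1 px [416 197 138  40]
yel band in deck:  [ 15.5 -95.2] size [12.  53.3] ang 0.1 px [219 212 124  27]
```

Emit:
apply_moves --rot '[[0,0.2,0],[0,0.2,0],[0,0.2,0],[0,0.2,0],[0,0.2,0],[0,0.2,0],[0,0.2,0],[0,0.2,0],[0,0.2,0]]' --translation '[[0,0,2],[0,0,2],[0,0,2],[0,0,2],[0,0,-15],[0,0,-50],[0,0,-100],[0,0,-100],[0,0,-100]]' --grip '[0.4,0.4,-0.5,-0.5,-0.5,-0.5,-0.5,-0.5,-0.5]'

```text
time_s: 19.15
eef_pos: [0.6244, -0.0969, 0.1725]
tcp_rot: [0.026, 2.623, -0.007]
ft_force: [-0.5, 0.5, 0.9]
width: 0.064
gripper_force: 0.0
```

```bash
python3 dk.py wrist; python3 -c "
from h import *
go([.45,0,.3],181)"
```

```text
red band in deck:  [14.3 87.5] size [68.1 13.9] ang 86.7 px [476 172  80  20]
green band in deck:  [14.9 -2.7] size [59.8 14.7] ang 85.9 px [365 171  78  21]
yel band in deck:  [ 15.1 -95.8] size [52.5 11.5] ang 89.9 px [245 176  71  16]
trans [89.4, 93.4, -198.7] rot [-0.51, 29.61, -2.07] | zdir [-0.  0. -1.] tcp [ 0.624  -0.0967  0.1713]
```

Emit:
apply_moves --rot '[[0,0,0],[0,10,-1],[-0.3,20,-1.5],[-0.5,29.6,-2],[-0.5,29.6,-2],[-0.5,29.6,-2],[-0.5,29.6,-2],[-0.5,29.6,-2],[-0.5,29.6,-2]]' --translation '[[10,20,-60],[30,45,-110],[60,70,-160],[90,93,-198],[90,93,-198],[90,93,-198],[90,93,-198],[90,93,-198],[90,93,-198]]' --grip '[-0.6,-0.6,-0.6,-0.6,-0.6,-0.6,-0.6,-0.6,-0.6]'

```text
time_s: 20.32
eef_pos: [0.4502, -0.0009, 0.2991]
tcp_rot: [-0.025, 3.14, -0.0]
ft_force: [0.3, -0.2, -0.4]
width: 0.0684
gripper_force: 0.0
```

```bash
python3 dk.py wrist w6; python3 -c "
from h import *
np.set_printoptions(suppress=True,precision=4)
c=Cam('wrist'); m=biggest(c.mask((5,150,120),(16,255,255),(200,20,360,200))); p=np.argwhere(m)[:,::-1]; print('fin',p.mean(0),len(p),iou_fit(c,m,box(0,0,0,.006,.038,.012,.036),[.42,.003,.05],4)); go([.41,0,.2],183)"
```

```text
red band in deck:  [13.7 89.9] size [10.8 46.3] ang 1.0 px [326 318  34   9]
green band in deck:  [15. -0.] size [50.4  9.9] ang 89.4 px [260 317  37   9]
fin [282.2265 149.6718] 393 (array([ 0.4169, -0.0001,  0.0884]), np.float64(0.2083202017018594))
trans [40.4, 1.4, 99.4] rot [-0.02, 0.09, -2.09] | zdir [-0.  0. -1.] tcp [ 0.4503 -0.0008  0.2994]
```

View pics/w6.png

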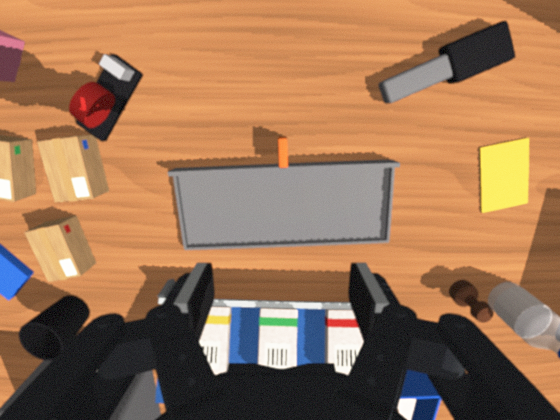

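```bash
python3 -c "
from h import *
np.set_printoptions(suppress=True,precision=4)
c=Cam('wrist'); print(c.z([[170,172],[398,164]],.032),c.z([[186,249],[389,243]],.013),c.z([[282.5,137]],.042)); go([.4183,.0015,.1],183,20); go([.4183,.0015,.022],183,20)"
```

```text
[[ 0.447  -0.1498  0.032 ]
 [ 0.4315  0.1537  0.032 ]] [[ 0.5684 -0.1436  0.013 ]
 [ 0.5537  0.1632  0.013 ]] [[ 0.399  -0.0002  0.042 ]]
trans [32.4, 2.8, 199.5] rot [-0.38, -19.9, -2.05] | zdir [ 0.342  0.018 -0.94 ] tcp [ 0.4504 -0.0007  0.2995]
trans [32.5, 2.8, 277.5] rot [-0.38, -19.9, -2.05] | zdir [ 0.342  0.018 -0.94 ] tcp [ 0.4504 -0.0007  0.2995]
```

Emit:
apply_moves --rot '[[0,-10,-1],[-0.4,-19.9,-2],[-0.4,-19.9,-2],[-0.4,-19.9,-2],[-0.4,-19.9,-2],[-0.4,-19.9,-2],[-0.4,-19.9,-2],[-0.4,-19.9,-2],[-0.4,-19.9,-2],[-0.4,-19.9,-2]]' --translation '[[16,2,60],[32,2,120],[32,2,180],[32,2,225],[32,2,255],[32,2,270],[32,2,276],[32,2,277],[32,2,277],[32,2,277]]' --grip '[-0.2,-0.2,-0.2,-0.2,-0.2,-0.2,-0.2,-0.2,-0.2,-0.2]'

```text
time_s: 21.72
eef_pos: [0.4197, 0.0007, 0.0234]
tcp_rot: [-0.072, 2.79, 0.013]
ft_force: [-0.1, -0.7, -0.1]
width: 0.051
gripper_force: 0.0
```

```bash
python3 -c "
from h import *
go([.4183,.001,.022],183,20)
c=Cam('wrist'); cv2.imwrite('pics/w7.png',c.img[:,:,::-1])"
```

```text
trans [1.8, 0.4, 0.8] rot [-0.01, 0.1, -0.03] | zdir [ 0.342  0.018 -0.94 ] tcp [0.4197 0.0007 0.0234]
```

View pics/w7.png

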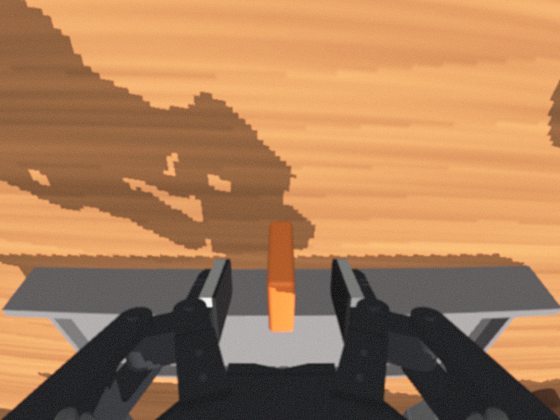

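Emit:
apply_moves --rot '[[0,0,0],[0,0,0],[0,0,0],[0,0,0]]' --translation '[[0,0,0],[0,0,0],[0,0,0],[0,0,0]]' --grip '[0.95,0.95,0.95,0.95]' --force 80

```text
time_s: 22.28
eef_pos: [0.4189, 0.0007, 0.0229]
tcp_rot: [-0.072, 2.791, 0.013]
ft_force: [-3.6, -0.6, 6.2]
width: 0.0104
gripper_force: 78.5
```

```bash
python3 -c "
from h import *
go([.44,.0014,.0235],178.92,20); go([.53,-.0003,.0235],178.92,20); go([.62,-.0020,.0235],178.92,20)"
```

```text
trans [-20.0, -0.4, 6.6] rot [1.39, 0.01, 3.81] | zdir [ 0.342 -0.006 -0.94 ] tcp [0.4189 0.0007 0.0229]
trans [-104.4, -6.8, 37.4] rot [1.39, 0.01, 3.81] | zdir [ 0.342 -0.006 -0.94 ] tcp [0.4189 0.0007 0.0229]
trans [-188.8, -13.1, 68.1] rot [1.39, 0.01, 3.81] | zdir [ 0.342 -0.006 -0.94 ] tcp [0.4189 0.0007 0.0229]
```

Emit:
apply_moves --rot '[[0.5,0,1.3],[1,0,2.6],[1.4,0,3.8],[1.4,0,3.8],[1.4,0,3.8],[1.4,0,3.8],[1.4,0,3.8],[1.4,0,3.8],[1.4,0,3.8],[1.4,0,3.8]]' --translation '[[-7,0,2],[-14,-0.2,4.5],[-20,-0.4,6.6],[-34,-1.5,11.7],[-48,-2.5,16.8],[-62,-3.6,21.9],[-76,-4.6,27],[-90,-5.7,32.1],[-104.4,-6.8,37.4],[-104.4,-6.8,37.4]]' --grip '[0.95,0.95,0.95,0.95,0.95,0.95,0.95,0.95,0.95,0.95]'

```text
time_s: 23.52
eef_pos: [0.5312, -0.0004, 0.023]
tcp_rot: [0.027, 2.792, -0.005]
ft_force: [-0.5, -0.3, -3.3]
width: 0.0105
gripper_force: 78.0
```

```bash
python3 -c "
from h import *
go([.585,-.0014,.0235],178.92,20); go([.62,-.0020,.0235],178.92,20); s=observe(); print(s['torque'],s['width'])
c=Cam('top'); cv2.imwrite('pics/t2.png',cv2.resize(c.img[100:260,170:350,::-1],(720,640))[:600])"
```

```text
trans [-50.7, 0.0, 17.9] rot [-0.01, 0.02, -0.02] | zdir [ 0.342 -0.006 -0.94 ] tcp [ 5.312e-01 -4.000e-04  2.300e-02]
trans [-83.6, 0.1, 29.9] rot [-0.01, 0.02, -0.02] | zdir [ 0.342 -0.006 -0.94 ] tcp [ 5.312e-01 -4.000e-04  2.300e-02]
[-0.07966689  0.43937641 -0.01056119] 0.01054078618174015
```

View pics/t2.png

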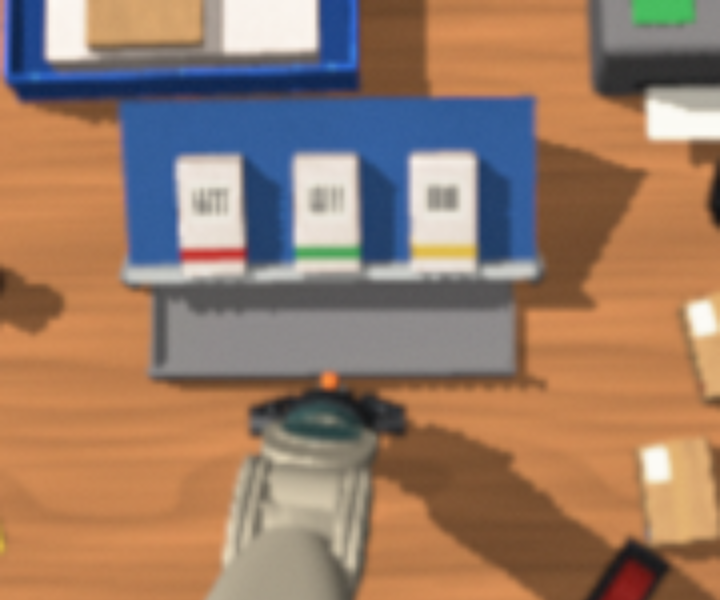

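Emit:
apply_moves --rot '[[0,0,0],[0,0,0],[0,0,0],[0,0,0],[0,0,0],[0,0,0],[0,0,0]]' --translation '[[-13,0,4.6],[-25,0,9],[-38,0,13.5],[-50,0,18],[-60,0,21.5],[-66,0,23.6],[-66,0,23.6]]' --grip '[0.95,0.95,0.95,0.95,0.95,0.95,0.95]'

```text
time_s: 24.45
eef_pos: [0.6005, -0.0016, 0.0232]
tcp_rot: [0.026, 2.792, -0.004]
ft_force: [0.5, -1.1, -2.5]
width: 0.0106
gripper_force: 78.1
```

Emit:
apply_moves --rot '[[0,0,0],[0,0,0],[0,0,0],[0,0,0],[0,0,0],[0,0,0]]' --translation '[[-4,0,1.4],[-8,0,2.8],[-12,0,4.3],[-15,0,5.4],[-18,0,6.5],[-18,0,6.5]]' --grip '[0.95,0.95,0.95,0.95,0.95,0.95]'

```text
time_s: 25.2
eef_pos: [0.6104, -0.0019, 0.0227]
tcp_rot: [0.027, 2.807, -0.007]
ft_force: [-36.5, -1.1, 37.4]
width: 0.0106
gripper_force: 85.6
```

Emit:
apply_moves --rot '[[0,0,0],[0,0,0],[0,0,0]]' --translation '[[8,0,-2.8],[8,0,-2.8],[8,0,-2.8]]' --grip '[0.95,0.95,0.95]'

```text
time_s: 25.58
eef_pos: [0.6101, -0.0019, 0.0228]
tcp_rot: [0.026, 2.794, -0.005]
ft_force: [-4.4, -1.0, -0.9]
width: 0.0112
gripper_force: 79.0
```

```bash
python3 -c "
from h import *
go([.612,-.0020,.0235],178.92,20); s=observe(); print(s['torque'],s['ft_force'])
c=Cam('wrist'); cv2.imwrite('pics/w8.png',c.img[:,:,::-1])"; python3 dk.py wrist; python3 dk.py top
```

```text
trans [-2.0, -0.1, 0.0] rot [-0.01, -0.11, 0.01] | zdir [ 0.342 -0.006 -0.94 ] tcp [ 0.6101 -0.0019  0.0228]
[-0.07543286  1.46337848  0.17085503] [-4.36709861 -1.03682596 -0.89911376]
```

View pics/w8.png

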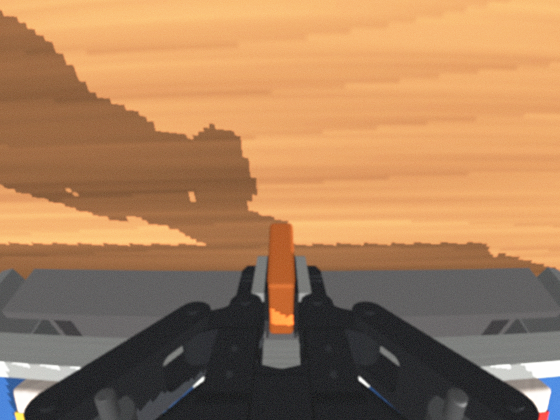

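Emit:
apply_moves --rot '[[0,0,0],[0,0,0],[0,0,0],[0,0,0],[0,0,0],[0,20,0],[0,20,0],[0,20,0],[0,20,0]]' --translation '[[0,0,0],[0,0,0],[0,0,-30],[0,0,-80],[0,0,-140],[40,0,-200],[80,0,-240],[80,0,-240],[80,0,-240]]' --grip '[-0.3,-0.3,-0.3,-0.3,-0.3,-0.3,-0.3,-0.3,-0.3]'

```text
time_s: 26.85
eef_pos: [0.4546, 0.0011, 0.2218]
tcp_rot: [0.03, 3.136, -0.0]
ft_force: [-0.2, 0.5, 0.4]
width: 0.0555
gripper_force: 0.0
```

```bash
python3 dk.py wrist w9; python3 -c "
from h import *
go([.446,-.289,.2],184)
s=observe();print(s['joint_positions'])"
```

```text
green band in deck:  [16.1 -0.4] size [12.1 50.7] ang 0.0 px [259 356  45  12]
trans [2.6, -290.3, 20.9] rot [0.01, 0.17, -5.09] | zdir [-0.  0. -1.] tcp [0.454  0.0012 0.2209]
[-1.40209344e-01 -2.01422979e-02 -4.06814263e-01  1.18121799e+00
  5.85894838e-04 -1.21223390e-01]
```

View pics/w9.png

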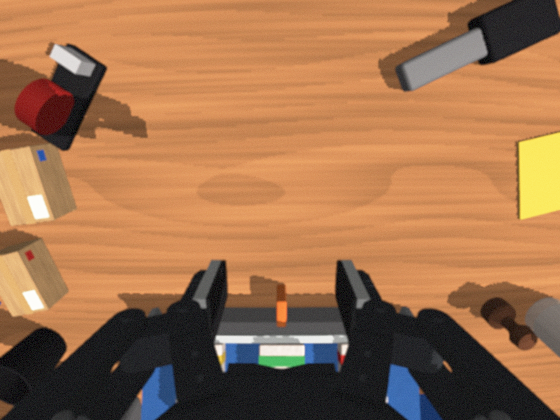

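Emit:
apply_moves --rot '[[0,0,-5],[0,0,-5],[0,0,-5],[0,0,-5],[0,0,-5],[0,0,-5],[0,0,-5],[0,0,-5]]' --translation '[[2,-60,20],[2,-120,20],[2,-180,20],[2,-240,20],[2,-290,20],[2,-290,20],[2,-290,20],[2,-290,20]]' --grip '[-1,-1,-1,-1,-1,-1,-1,-1]'

```text
time_s: 27.9
eef_pos: [0.4457, -0.2873, 0.2007]
tcp_rot: [0.11, -3.139, -0.002]
ft_force: [-0.2, 0.2, 0.1]
width: 0.0856
gripper_force: 0.0
```

```bash
cat > ct.py <<'E'
from h import *
import sys
np.set_printoptions(suppress=True,precision=4)
def carton(c,g,z=0):
    "fit carton near guess g=(x,y,yaw)"
    q=cv2.convexHull(c.px(box(g[0],g[1],g[2],z,.104,.078,.044)).astype(np.int32)); k=np.zeros(c.img.shape[:2],np.uint8); cv2.fillConvexPoly(k,q,255)
    H,S,V=cv2.split(c.hsv); a=((((S<135)|(H>=15))&(V>110))*255).astype(np.uint8)&k
    a=biggest(cv2.morphologyEx(cv2.morphologyEx(a,cv2.MORPH_OPEN,np.ones((3,3))),cv2.MORPH_CLOSE,np.ones((9,9))))
    return iou_fit(c,a,box(0,0,0,z,.084,.058,.044),g,2)
if __name__=="__main__":
    c=Cam("wrist"); cv2.imwrite('pics/%s.png'%sys.argv[1],c.img[:,:,::-1])
    for n,g in dict(A=(.5716,-.3351,.217),B=(.446,-.289,.0842),C=(.4456,-.3977,-.05)).items():
        try: print(n,carton(c,list(g)),c.px([[g[0],g[1],.044]]).round())
        except Exception as e: print(n,e)
E
python3 ct.py w10
```

```text
A (array([ 0.5718, -0.3345,  0.2009]), np.float64(0.17952337006677166)) [[231. 304.]]
B (array([ 0.4443, -0.2895,  0.0976]), np.float64(0.05440352473540544)) [[279. 198.]]
C (array([ 0.4435, -0.3987, -0.1572]), np.float64(0.06753268734396822)) [[169. 191.]]
```

View pics/w10.png

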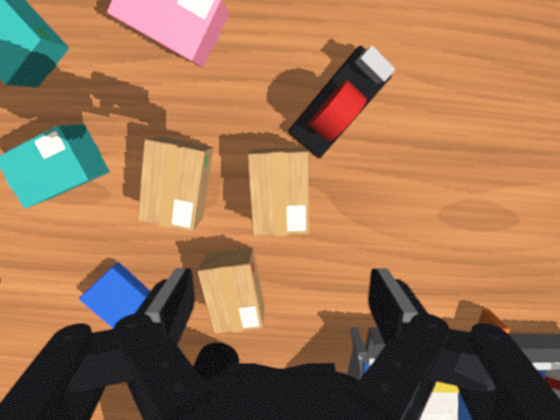

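```bash
python3 -c "
from h import *
go([.4445,-.2893,.018],185.4)"
```

```text
trans [1.5, -2.0, 183.1] rot [0.05, -0.02, -1.39] | zdir [-0.  0. -1.] tcp [ 0.4459 -0.2873  0.2011]
```

Emit:
apply_moves --rot '[[0,0,-1.4],[0,0,-1.4],[0,0,-1.4],[0,0,-1.4],[0,0,-1.4],[0,0,-1.4],[0,0,-1.4],[0,0,-1.4],[0,0,-1.4]]' --translation '[[1.5,-2,60],[1.5,-2,115],[1.5,-2,155],[1.5,-2,178],[1.5,-2,183],[1.5,-2,183],[1.5,-2,183],[1.5,-2,183],[1.5,-2,183]]' --grip '[-1,-1,-1,-1,-1,-1,0.3,0.3,0.3]' --force 60

```text
time_s: 29.08
eef_pos: [0.4458, -0.2915, 0.0202]
tcp_rot: [-0.146, 3.136, -0.002]
ft_force: [-0.2, 1.2, 5.9]
width: 0.0568
gripper_force: 66.5
```

```bash
python3 -c "
from h import *
go([.4445,-.2893,.16],185.4);go([.449,.329,.22],193.4);go([.449,0,.22],189)"
```

```text
trans [0.7, 2.1, -139.8] rot [-0.07, 0.14, -0.08] | zdir [-0.  0. -1.] tcp [ 0.4458 -0.2915  0.0202]
trans [-61.2, 617.3, -200.4] rot [-0.08, 0.14, -8.08] | zdir [-0.  0. -1.] tcp [ 0.4458 -0.2915  0.0202]
trans [-30.7, 289.7, -200.1] rot [-0.07, 0.14, -3.68] | zdir [-0.  0. -1.] tcp [ 0.4458 -0.2915  0.0202]
```

Emit:
apply_moves --rot '[[0,0,0],[0,0,0],[0,0,-1],[0,0,-2],[0,0,-3],[0,0,-4],[0,0,-5],[0,0,-6],[0,0,-8],[0,0,-8]]' --translation '[[0,0,-50],[0,0,-110],[-6,40,-150],[-12,95,-180],[-18,155,-200],[-25,215,-200],[-30,275,-200],[-36,335,-200],[-42,395,-200],[-48,455,-200]]' --grip '[0.3,0.3,0.3,0.3,0.3,0.3,0.3,0.3,0.3,0.3]'

```text
time_s: 30.32
eef_pos: [0.4495, 0.1683, 0.2184]
tcp_rot: [-0.364, 3.12, -0.0]
ft_force: [1.6, -0.6, -2.8]
width: 0.0566
gripper_force: 68.7
```

```bash
cat > mt.py <<'E'
from h import *
import sys
np.set_printoptions(suppress=True,precision=4)
for n in sys.argv[1:]:
    c=Cam(n); m=biggest(c.mask((20,120,120),(34,255,255)))
    uv=np.argwhere(m)[:,::-1]; print(n,"px",uv.mean(0).round(),uv.min(0),uv.max(0)); p=c.z([uv.mean(0)],.003)[0]
    print(iou_fit(c,m,np.array([[a,b,.003] for a in(-.05,.05) for b in(-.037,.037)]),[p[0],p[1],.22],2), rect(c,m,.003))
go([.45,.331,.15],193.6); s=observe(); print(s["width"],s["gripper_force"])
E
python3 mt.py wrist top
```

```text
wrist px [410. 212.] [376 173] [446 252]
(array([0.4486, 0.3296, 0.2369]), np.float64(0.017580577647551276)) (array([448.5, 329.4], dtype=float32), np.float32(101.3), np.float32(75.7), np.float32(13.3))
top px [ 51. 172.] [ 46 141] [ 56 203]
(array([0.664 , 0.7196, 0.4775]), np.float64(0.6651943462897527)) (array([652. , 719.5], dtype=float32), np.float32(224.9), np.float32(35.5), np.float32(0.2))
trans [-38.5, 154.5, 68.9] rot [0.15, 0.03, 0.16] | zdir [-0.  0. -1.] tcp [0.4493 0.1716 0.2184]
0.05737238326475824 68.8054347038269
```

```bash
python3 -c "
from h import *
go([.4505,.330,.06],193.5);go([.4505,.330,.0245],193.5)"
```

```text
trans [-38.7, 153.2, 158.9] rot [0.15, 0.03, 0.26] | zdir [-0.  0. -1.] tcp [0.4493 0.1716 0.2184]
trans [-38.7, 153.1, 194.4] rot [0.15, 0.03, 0.26] | zdir [-0.  0. -1.] tcp [0.4493 0.1716 0.2184]
```

Emit:
apply_moves --rot '[[0,0,0.2],[0,0,0.2],[0,0,0.2],[0,0,0.2],[0,0,0.2],[0,0,0.2],[0,0,0.2],[0,0,0.2],[0,0,0.2]]' --translation '[[-15,60,0],[-29,115,10],[-38.5,153,50],[-38.5,153,100],[-38.5,153,140],[-38.5,153,160],[-38.5,153,160],[-38.5,153,160],[-38.5,153,160]]' --grip '[0.3,0.3,0.3,0.3,0.3,0.3,0.3,0.3,0.3]'

```text
time_s: 31.55
eef_pos: [0.4538, 0.3249, 0.0603]
tcp_rot: [-0.358, 3.118, 0.002]
ft_force: [-0.1, -0.3, -3.5]
width: 0.0572
gripper_force: 68.7
```

```bash
python3 -c "
from h import *
go([.4505,.330,.0245],193.5); s=observe(); print(s['width'])"
```

```text
trans [2.2, 5.7, 35.8] rot [0.05, 0.17, -0.4] | zdir [-0.  0. -1.] tcp [0.4538 0.3249 0.0603]
0.05720650699604979
```

Emit:
apply_moves --rot '[[0,0.1,-0.4],[0,0.1,-0.4],[0,0.1,-0.4],[0,0.1,-0.4],[0,0.1,-0.4],[0,0.1,-0.4],[0,0.1,-0.4]]' --translation '[[2,5.5,5],[2,5.5,20],[2,5.5,32],[2,5.5,36],[2,5.5,36],[2,5.5,36],[2,5.5,36]]' --grip '[0.3,0.3,0.3,0.3,0.3,0.3,0.3]'

```text
time_s: 32.42
eef_pos: [0.4481, 0.3289, 0.0233]
tcp_rot: [0.369, -3.116, 0.001]
ft_force: [-4.9, -2.0, 9.5]
width: 0.057
gripper_force: 70.3
```

```bash
python3 -c "
from h import *
go([.4505,.330,.0245],193.5); s=observe(); print(s['ft_force'])"
```

```text
trans [-2.5, 0.5, -1.2] rot [-0.02, -0.23, 0.02] | zdir [-0.  0. -1.] tcp [0.4481 0.3289 0.0233]
[-4.92334084 -2.00235529  9.53747322]
```

Emit:
apply_moves --rot '[[0,0,0],[0,0,0],[0,0,0],[0,0,0],[0,0,0],[0,0,0],[0,0,0],[0,0,0],[0,0,0]]' --translation '[[0,0,0],[0,0,0],[0,0,0],[0,0,-20],[0,0,-70],[0,0,-130],[0,-55,-180],[10,-110,-185],[10,-110,-185]]' --grip '[-1,-1,-1,-1,-1,-1,-1,-1,-1]'

```text
time_s: 33.55
eef_pos: [0.4668, 0.2176, 0.2094]
tcp_rot: [-0.363, 3.119, -0.0]
ft_force: [-0.2, 0.2, -0.1]
width: 0.0854
gripper_force: 0.0
```

```bash
python3 -c "
from ct import *
c=Cam('wrist'); print(carton(c,[.4466,.329,.236],.003)); cv2.imwrite('pics/w11.png',c.img[:,:,::-1]); print(c.px([[.4466,.329,.047]]))
go([.4435,-.3987,.2],171); go([.5718,-.3345,.2],191.5)"
```

```text
(array([0.4424, 0.3227, 0.2771]), np.float64(0.229021913415286))
[[392.4648 202.2195]]
trans [164.4, -595.4, 8.3] rot [0.02, -0.01, 22.33] | zdir [ 0.  0. -1.] tcp [0.4662 0.2185 0.2085]
trans [24.8, -562.5, 8.3] rot [0.02, -0.01, 1.83] | zdir [-0.  0. -1.] tcp [0.4662 0.2185 0.2085]
```

```bash
sed -i 's/(V>110))\*255/(V>110)\&((H<22)|(S<80)))*255/' ct.py; python3 -c "
from ct import *
c=Cam('wrist'); print(carton(c,[.4466,.329,.236],.003))"
```

```text
(array([0.4476, 0.3305, 0.2946]), np.float64(0.19757634943181823))
```

Emit:
apply_moves --rot '[[0,0,0],[0,0,0],[0,0,2],[0,0,5],[0,0,10],[0,0,15],[0,0,20],[0,0,22],[0,0,22],[0,0,22]]' --translation '[[10,-60,0],[27,-120,0],[44,-180,0],[60,-240,0],[77,-300,0],[100,-360,0],[120,-420,0],[135,-480,0],[150,-540,0],[164,-595,8]]' --grip '[-1,-1,-1,-1,-1,-1,-1,-1,-1,-1]'

```text
time_s: 34.9
eef_pos: [0.4464, -0.3983, 0.1993]
tcp_rot: [-0.23, -3.132, 0.0]
ft_force: [1.3, -1.0, 0.4]
width: 0.0855
gripper_force: 0.0
```

```bash
python3 ct.py w12; python3 -c "
from ct import *
go([.4435,-.3987,.018],171)"
```

```text
A (array([ 0.5754, -0.3378,  0.1134]), np.float64(0.3354952494737441)) [[355. 299.]]
B OpenCV(4.12.0) /io/opencv/modules/imgproc/src/resize.cpp:4208: error: (-215:Assertion failed) !ssize.empty() in function 'resize'

C (array([ 0.4437, -0.3985, -0.1453]), np.float64(0.05853451126753906)) [[282. 198.]]
trans [3.5, 7.2, 179.5] rot [-0.35, -0.03, 0.34] | zdir [ 0.  0. -1.] tcp [ 0.4461 -0.4053  0.1975]
```

Emit:
apply_moves --rot '[[0,0,0],[0,0,0],[0,0,0]]' --translation '[[2,7,60],[2,7,90],[2,7,90]]' --grip '[-0.65,-0.65,-0.65]'

```text
time_s: 35.33
eef_pos: [0.4427, -0.3861, 0.1057]
tcp_rot: [-0.229, -3.125, -0.009]
ft_force: [0.6, 1.0, -0.4]
width: 0.0706
gripper_force: 0.0
```

```bash
python3 -c "
from ct import *
go([.4437,-.3985,.018],171.7); s=observe(); print(s['width'])
c=Cam('wrist'); print(carton(c,[.4437,-.3985,-.145]))
q=np.argwhere(c.mask((80,100,60),(95,255,255))); 
P=c.z(q[:,::-1],.044); P=P[(abs(P[:,0]-.4437)<.05)]; print('turq max y near C (z .044):',P[:,1].max() if len(P) else None, P[P[:,1].argmax()] if len(P) else '')"
```

```text
trans [-3.6, -12.6, 87.6] rot [0.3, -0.47, -0.09] | zdir [ 0.  0. -1.] tcp [ 0.4427 -0.3861  0.1057]
0.0705572082930487
(array([ 0.4446, -0.3984, -0.1414]), np.float64(0.07828777221859662))
turq max y near C (z .044): -0.4636321751727886 [ 0.4252 -0.4636  0.044 ]
```

Emit:
apply_moves --rot '[[0,0,0],[0,0,0],[0,0,0]]' --translation '[[0,-7,0],[0,-7,0],[0,-7,0]]' --grip '[-0.65,-0.65,-0.65]'

```text
time_s: 35.75
eef_pos: [0.4437, -0.3973, 0.1112]
tcp_rot: [0.233, 3.133, -0.003]
ft_force: [0.6, 0.2, -0.3]
width: 0.0702
gripper_force: 0.0
```

```bash
python3 -c "
from ct import *
go([.444,-.3985,.018],171.7)"
```

```text
trans [-0.5, -1.0, 93.2] rot [-0.11, 0.01, -0.19] | zdir [ 0.  0. -1.] tcp [ 0.4437 -0.3973  0.1112]
```

Emit:
apply_moves --rot '[[0,0,0],[0,0,0],[0,0,0],[0,0,0],[0,0,0],[0,0,0],[0,0,0],[0,0,0],[0,0,0]]' --translation '[[0,-1,30],[0,-1,60],[0,-1,83],[0,-1,92],[0,-1,93],[0,-1,93],[0,-1,93],[0,-1,93],[0,-1,93]]' --grip '[-0.65,-0.65,-0.65,-0.65,-0.65,-0.65,0.3,0.3,0.3]'

```text
time_s: 36.88
eef_pos: [0.4437, -0.3985, 0.0183]
tcp_rot: [0.232, 3.132, -0.003]
ft_force: [0.1, 0.1, 5.8]
width: 0.057
gripper_force: 66.2
```

```bash
python3 -c "
from ct import *
go([.449,-.1,.22],180);go([.449,.20,.25],193.4)"
```

```text
trans [38.7, 295.6, -202.3] rot [-0.12, 0.03, -8.48] | zdir [ 0.  0. -1.] tcp [ 0.4437 -0.3985  0.0183]
trans [82.9, 592.2, -233.0] rot [-0.13, 0.01, -21.88] | zdir [-0.  0. -1.] tcp [ 0.4437 -0.3985  0.0183]
```

Emit:
apply_moves --rot '[[0,0,0],[0,0,0],[0,0,-3],[0,0,-6],[0,0,-9],[0,0,-12],[0,0,-15],[0,0,-18],[0,0,-22],[0,0,-22]]' --translation '[[0,0,-50],[0,0,-110],[5,40,-160],[13,95,-200],[20,155,-230],[28,215,-233],[37,275,-233],[45,335,-233],[54,395,-233],[62,455,-233]]' --grip '[0.3,0.3,0.3,0.3,0.3,0.3,0.3,0.3,0.3,0.3]'

```text
time_s: 38.12
eef_pos: [0.4479, 0.0616, 0.2492]
tcp_rot: [0.37, -3.117, 0.0]
ft_force: [0.7, 0.1, -2.4]
width: 0.0569
gripper_force: 65.6
```

Emit:
apply_moves --rot '[[0,0,0],[0,0,0],[0,0,0],[0,0,0],[0,0,0],[0,0,0]]' --translation '[[0,0,0],[0,0,0],[0,0,0],[0,0,0],[0,0,0],[0,0,0]]' --grip '[0.3,0.3,0.3,0.3,0.3,0.3]'

```text
time_s: 38.88
eef_pos: [0.449, 0.0592, 0.2497]
tcp_rot: [0.368, -3.118, 0.0]
ft_force: [0.4, -0.3, -3.1]
width: 0.0571
gripper_force: 65.8
```

```bash
python3 -c "
from ct import *
go([.4485,.329,.13],193.5)
c=Cam('wrist'); print(carton(c,[.4466,.329,.236],.003)); H,S,V=cv2.split(c.hsv)
q=c.px(box(.4466,.329,.236,.003,.084,.058,.044)); print(q.round()); l=c.mask((0,0,200),(180,60,255)); 
x,y,w,h=cv2.boundingRect(q.astype(np.int32)); l[:y]=0;l[y+h:]=0;l[:,:x]=0;l[:,x+w:]=0; print('label',rect(c,biggest(l),.047))
print(observe()['width'])"; ls pics | wc -l
```

```text
trans [-62.5, 262.5, 119.7] rot [0.01, -0.1, -0.05] | zdir [-0.  0. -1.] tcp [0.449  0.0592 0.2497]
(array([0.4471, 0.337 , 0.0909]), np.float64(0.3546557340222397))
[[459. 194.]
 [479. 204.]
 [500. 194.]
 [524. 204.]
 [449. 253.]
 [466. 267.]
 [488. 252.]
 [509. 267.]]
label (array([465.3, 348.8], dtype=float32), np.float32(27.7), np.float32(20.2), np.float32(12.8))
0.05695973371545258
16
```

Emit:
apply_moves --rot '[[0,0,0],[0,0,0],[0,0,0],[0,0,0],[0,0,0],[0,0,0],[0,0,0],[0,0,0],[0,0,0],[0,0,0]]' --translation '[[-13,55,0],[-27,112,0],[-41,170,0],[-55,225,0],[-62,258,30],[-62,262,80],[-62,262,120],[-62,262,140],[-62,262,140],[-62,262,140]]' --grip '[0.3,0.3,0.3,0.3,0.3,0.3,0.3,0.3,0.3,0.3]'

```text
time_s: 40.17
eef_pos: [0.4486, 0.3294, 0.1107]
tcp_rot: [0.37, -3.12, -0.001]
ft_force: [-0.2, 0.7, -2.1]
width: 0.0567
gripper_force: 65.9
```

Emit:
apply_moves --rot '[[0,0,0],[0,0,0],[0,0,0]]' --translation '[[0,0,15],[0,0,15],[0,0,15]]' --grip '[0.3,0.3,0.3]'

```text
time_s: 40.55
eef_pos: [0.4477, 0.3289, 0.0947]
tcp_rot: [0.369, -3.118, 0.0]
ft_force: [-0.0, -0.6, -2.4]
width: 0.0573
gripper_force: 66.0
```

```bash
python3 -c "
from ct import *
go([.4478,.329,.066],193.5);print(observe()['width'])"
```

```text
trans [-0.2, 0.1, 28.7] rot [0.01, -0.1, 0.01] | zdir [-0.  0. -1.] tcp [0.4477 0.3289 0.0947]
0.057252532014239424
```

Emit:
apply_moves --rot '[[0,0,0],[0,0,0],[0,0,0],[0,0,0],[0,0,0]]' --translation '[[0,0,12],[0,0,22],[0,0,28],[0,0,29],[0,0,29]]' --grip '[0.3,0.3,0.3,0.3,0.3]'

```text
time_s: 41.18
eef_pos: [0.4477, 0.329, 0.0655]
tcp_rot: [0.37, -3.118, -0.0]
ft_force: [-0.2, 0.0, -2.8]
width: 0.0571
gripper_force: 66.0
```

```bash
python3 -c "
from ct import *
go([.4478,.329,.066],193.5);print(observe()['width'])"
```

```text
trans [-0.1, -0.0, -0.5] rot [0.01, -0.09, 0.02] | zdir [-0.  0. -1.] tcp [0.4477 0.329  0.0655]
0.057082329071825325
```

Emit:
apply_moves --rot '[[0,0,0],[0,0,0],[0,0,0],[0,0,0],[0,0,0],[0,0,0],[0,0,0],[0,0,0],[0,0,0],[0,0,0]]' --translation '[[0,0,1.5],[0,0,1.5],[0,0,1.5],[0,0,1.5],[0,0,1.5],[0,0,-20],[0,0,-70],[0,0,-130],[20,-55,-140],[30,-110,-140]]' --grip '[0.3,0.3,-1,-1,-1,-1,-1,-1,-1,-1]'

```text
time_s: 42.42
eef_pos: [0.4453, 0.2146, 0.2078]
tcp_rot: [-0.373, 3.117, 0.001]
ft_force: [-0.5, -0.3, 0.4]
width: 0.0854
gripper_force: 0.0
```

```bash
python3 -c "
from ct import *
go([.5718,-.3345,.2],191.5)"; python3 dk.py top
```

```text
trans [6.6, -563.5, 7.6] rot [0.02, 0.15, 2.15] | zdir [-0.  0. -1.] tcp [0.4453 0.2146 0.2078]
```

Emit:
apply_moves --rot '[[0,0,0],[0,0,0],[0,0,0],[0,0,2],[0,0,2],[0,0,2],[0,0,2],[0,0,2],[0,0,2],[0,0,2]]' --translation '[[1,-60,0],[2,-120,0],[3,-180,0],[4,-240,0],[5,-300,0],[6,-360,0],[6.5,-420,0],[6.5,-480,0],[6.5,-540,8],[6.5,-563.5,8]]' --grip '[-1,-1,-1,-1,-1,-1,-1,-1,-1,-1]'

```text
time_s: 43.72
eef_pos: [0.5698, -0.3378, 0.1963]
tcp_rot: [0.31, -3.124, 0.0]
ft_force: [0.0, 0.1, -0.6]
width: 0.0855
gripper_force: 0.0
```

Emit:
apply_moves --rot '[[0,0,0],[0,0,0],[0,0,0],[0,0,0]]' --translation '[[0,0,0],[0,0,0],[0,0,0],[0,0,0]]' --grip '[-1,-1,-1,-1]'

```text
time_s: 44.22
eef_pos: [0.5698, -0.3333, 0.1979]
tcp_rot: [0.317, -3.124, 0.0]
ft_force: [-0.2, -0.0, -0.2]
width: 0.0857
gripper_force: 0.0
```

```bash
python3 ct.py w13; python3 -c "
from ct import *
go([.5718,-.3345,.018],191.5)
T=Cam('top'); m=biggest(T.mask((0,0,0),(180,255,45),(335,125,385,170))); p=np.argwhere(m)[:,::-1]; print('pens',T.z([p.mean(0)],.05))"
```

```text
A (array([ 0.5691, -0.335 ,  0.2216]), np.float64(0.04185280978133088)) [[279. 201.]]
B OpenCV(4.12.0) /io/opencv/modules/imgproc/src/resize.cpp:4208: error: (-215:Assertion failed) !ssize.empty() in function 'resize'

C OpenCV(4.12.0) /io/opencv/modules/imgproc/src/resize.cpp:4208: error: (-215:Assertion failed) !ssize.empty() in function 'resize'

trans [-2.0, -1.4, 179.9] rot [-0.0, -0.08, 0.08] | zdir [-0.  0. -1.] tcp [ 0.5698 -0.3335  0.1979]
pens [[ 0.7016 -0.3525  0.05  ]]
```

Emit:
apply_moves --rot '[[0,0,-0.8],[0,0,-0.8],[0,0,-0.8],[0,0,-0.8],[0,0,-0.8],[0,0,-0.8],[0,0,-0.8],[0,0,-0.8],[0,0,-0.8]]' --translation '[[0.5,-1.5,50],[0.5,-1.5,105],[0.5,-1.5,150],[0.5,-1.5,175],[0.5,-1.5,180],[0.5,-1.5,180],[0.5,-1.5,180],[0.5,-1.5,180],[0.5,-1.5,180]]' --grip '[-0.8,-0.8,-0.8,-0.8,-0.8,-0.8,0.3,0.3,0.3]'

```text
time_s: 45.45
eef_pos: [0.5709, -0.337, 0.0199]
tcp_rot: [-0.337, 3.122, -0.004]
ft_force: [-0.1, 0.1, 7.3]
width: 0.0569
gripper_force: 67.0
```

```bash
python3 -c "
from ct import *
go([.449,.06,.28],193.5)"
```

```text
trans [34.0, 413.2, -261.2] rot [-0.14, 0.07, -1.18] | zdir [-0.  0. -1.] tcp [ 0.5709 -0.337   0.0199]
```

Emit:
apply_moves --rot '[[0,0,0],[0,0,0],[0,0,0],[0,0,-1],[0,0,-1.2],[0,0,-1.2],[0,0,-1.2],[0,0,-1.2],[0,0,-1.2],[0,0,-1.2]]' --translation '[[0,0,-50],[0,0,-110],[3,30,-165],[8,80,-210],[13,135,-250],[18,190,-261],[23,250,-261],[28,310,-261],[33,370,-261],[34,413,-261]]' --grip '[0.3,0.3,0.3,0.3,0.3,0.3,0.3,0.3,0.3,0.3]'

```text
time_s: 46.7
eef_pos: [0.4464, 0.0622, 0.2783]
tcp_rot: [0.371, -3.117, -0.0]
ft_force: [1.0, 0.4, -2.7]
width: 0.0568
gripper_force: 66.3
```

Emit:
apply_moves --rot '[[0,0,0],[0,0,0],[0,0,0],[0,0,0],[0,0,0]]' --translation '[[0,0,0],[0,0,0],[0,0,0],[0,0,0],[0,0,0]]' --grip '[0.3,0.3,0.3,0.3,0.3]'

```text
time_s: 47.32
eef_pos: [0.4486, 0.0596, 0.2786]
tcp_rot: [0.367, -3.118, 0.0]
ft_force: [-0.7, -0.2, -3.1]
width: 0.057
gripper_force: 66.3
```

```bash
python3 -c "
from ct import *
go([.4495,.329,.16],193.5); print(observe()['width'])
c=Cam('wrist'); print(carton(c,[.4475,.329,.236],.047)); q=c.px(box(.4475,.329,.236,.047,.084,.058,.044)); l=c.mask((0,0,200),(180,60,255)); 
x,y,w,h=cv2.boundingRect(q.astype(np.int32)); l[:y]=0;l[y+h:]=0;l[:,:x]=0;l[:,x+w:]=0; print('label',rect(c,biggest(l),.091))"
```

```text
trans [-63.7, 261.8, 118.6] rot [0.01, -0.11, -0.06] | zdir [-0.  0. -1.] tcp [0.4486 0.0596 0.2786]
0.05699489759376363
(array([0.4466, 0.3307, 0.332 ]), np.float64(0.3491205709915881))
label (array([465.9, 349.3], dtype=float32), np.float32(27.0), np.float32(20.1), np.float32(12.6))
```

Emit:
apply_moves --rot '[[0,0,0],[0,0,0],[0,0,0],[0,0,0],[0,0,0],[0,0,0],[0,0,0],[0,0,0],[0,0,0],[0,0,0]]' --translation '[[-13,55,0],[-27,112,0],[-41,170,0],[-55,225,0],[-63.5,258,20],[-63.5,262,60],[-63.5,262,100],[-63.5,262,128],[-63.5,262,128],[-63.5,262,128]]' --grip '[0.3,0.3,0.3,0.3,0.3,0.3,0.3,0.3,0.3,0.3]'

```text
time_s: 48.62
eef_pos: [0.4497, 0.3302, 0.1519]
tcp_rot: [0.369, -3.12, -0.001]
ft_force: [-0.4, -0.3, -2.8]
width: 0.0571
gripper_force: 66.4
```

Emit:
apply_moves --rot '[[0,0,0],[0,0,0],[0,0,0]]' --translation '[[0,0,5],[0,0,5],[0,0,5]]' --grip '[0.3,0.3,0.3]'

```text
time_s: 49.0
eef_pos: [0.449, 0.33, 0.1462]
tcp_rot: [0.37, -3.119, -0.001]
ft_force: [-0.3, 0.6, -2.5]
width: 0.057
gripper_force: 66.5
```

```bash
python3 -c "
from ct import *
go([.4495,.329,.111],193.5);print(observe()['width'])"
```

```text
trans [-0.3, -1.1, 35.2] rot [0.03, -0.05, 0.01] | zdir [-0.  0. -1.] tcp [0.449  0.33   0.1462]
0.05701890783079626
```

Emit:
apply_moves --rot '[[0,0,0],[0,0,0],[0,0,0],[0,0,0],[0,0,0],[0,0,0]]' --translation '[[0,-1,12],[0,-1,24],[0,-1,31],[0,-1,35],[0,-1,35],[0,-1,35]]' --grip '[0.3,0.3,0.3,0.3,0.3,0.3]'

```text
time_s: 49.75
eef_pos: [0.449, 0.3289, 0.1109]
tcp_rot: [0.369, -3.118, 0.0]
ft_force: [-1.1, 0.5, 0.2]
width: 0.0572
gripper_force: 66.8
```

Touching (weight taken). Release, retreat, and check everything from above.

Emit:
apply_moves --rot '[[0,0,0],[0,0,0],[0,0,0],[0,0,0],[0,0,0],[0,0,0],[0,0,0],[0,0,0],[0,0,0],[0,0,0]]' --translation '[[0,0,0.7],[0,0,0.7],[0,0,0.7],[0,0,0.7],[0,0,-15],[0,0,-60],[0,0,-110],[20,-55,-130],[40,-110,-130],[60,-165,-130]]' --grip '[0.3,-1,-1,-1,-1,-1,-1,-1,-1,-1]'

```text
time_s: 51.0
eef_pos: [0.4297, 0.1532, 0.2427]
tcp_rot: [-0.371, 3.118, 0.0]
ft_force: [1.3, 0.1, -0.0]
width: 0.0851
gripper_force: 0.0
```

Emit:
apply_moves --rot '[[0,0,0],[0,0,0],[0,0,0],[0,0,0],[0,0,0],[0,0,0],[0,0,0],[0,0,0]]' --translation '[[10,-60,0],[20,-120,0],[30,-180,0],[40,-240,0],[50,-300,0],[60,-360,0],[60,-400,0],[60,-400,0]]' --grip '[-1,-1,-1,-1,-1,-1,-1,-1]'

```text
time_s: 52.0
eef_pos: [0.4652, -0.2515, 0.2419]
tcp_rot: [0.364, -3.12, 0.003]
ft_force: [-0.0, 0.7, -0.3]
width: 0.0853
gripper_force: 0.0
```

```bash
python3 - <<'E'
from ct import *
T=Cam('top'); l=T.mask((0,0,200),(180,60,255)); q=T.px(box(.4475,.329,.236,.09,.1,.07,.044)).astype(np.int32)
x,y,w,h=cv2.boundingRect(q); l[:y]=0;l[y+h:]=0;l[:,:x]=0;l[:,x+w:]=0
print('top label',rect(T,biggest(l),.135))
S=Cam('scene')
a=cv2.resize(T.img[100:270,120:380],(800,523)); b=cv2.resize(S.img[170:300,210:470],(800,400))
cv2.imwrite('pics/fin.png',np.vstack([cv2.resize(a,(520,340)),cv2.resize(b,(520,260))])[:,:,::-1])
n=RD.apply([0,0,1])
for nm,lo,hi in (('r',(0,110,60),(7,255,255)),('g',(50,60,40),(80,255,255)),('y',(20,90,80),(32,255,255))):
    m=biggest(T.mask(lo,hi,(200,140,300,180)))
    p=np.argwhere(m)[:,::-1]; print(nm,(RD.inv().apply(T.plane([p.mean(0)],DO+n*.026,n)-DO)*1000).round(1),len(p))
E
```

```text
top label (array([467.2, 351.1], dtype=float32), np.float32(27.4), np.float32(19.7), np.float32(12.5))
r [[16.1 95.3 26. ]] 45
g [[15.2  1.2 26. ]] 48
y [[ 16.5 -94.4  26. ]] 62
```

View pics/fin.png

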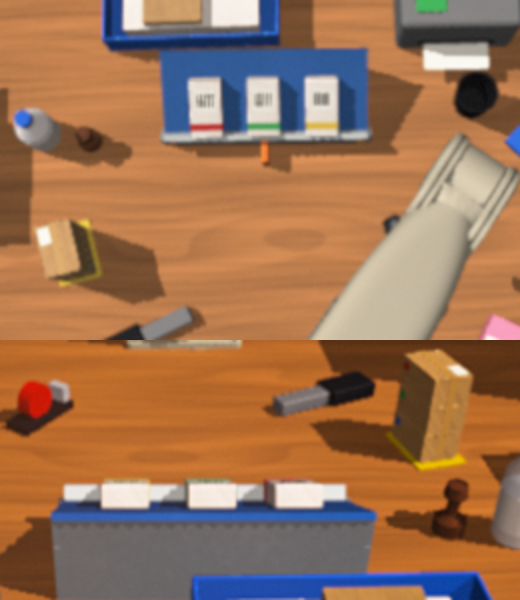

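```bash
python3 - <<'E'
from ct import *
T=Cam('top'); m=biggest(T.mask((5,150,150),(16,255,255),(235,160,275,190))); p=np.argwhere(m)[:,::-1]
print(p.min(0),p.max(0),'fin top far end',T.z([[p[:,0].mean(),p[:,1].max()+.5]],.042),'near',T.z([[p[:,0].mean(),p[:,1].min()-.5]],.042))
E
```

```text
[235 171] [274 189] fin top far end [[ 0.562  -0.0046  0.042 ]] near [[ 0.6265 -0.0059  0.042 ]]
```

```bash
python3 - <<'E'
from ct import *
T=Cam('top'); print(T.hsv[166:190:1,252].tolist()); m=biggest(T.mask((5,185,150),(16,255,255),(240,160,265,190))); p=np.argwhere(m)[:,::-1]
print(p.min(0),p.max(0),'far',T.z([[p[:,0].mean(),p[:,1].max()+.5]],.042),'near',T.z([[p[:,0].mean(),p[:,1].min()-.5]],.042))
E
```

```text
[[18, 27, 229], [13, 28, 208], [12, 22, 152], [10, 58, 144], [10, 132, 157], [11, 191, 167], [11, 200, 210], [12, 197, 241], [12, 195, 245], [12, 196, 244], [12, 194, 243], [12, 194, 244], [12, 195, 243], [12, 196, 242], [11, 201, 221], [11, 194, 143], [12, 169, 122], [13, 155, 161], [13, 151, 193], [13, 150, 197], [13, 151, 189], [13, 152, 184], [13, 151, 182], [13, 152, 179]]
[251 171] [253 180] far [[ 0.5926 -0.0003  0.042 ]] near [[ 0.6266 -0.001   0.042 ]]
```

```bash
python3 -c "
from bench import *
print(job_done())"
```

```text
the job is handed in; nothing more can be done
None
```

I handed the job in at about 52 s. All three mailers lie on the deck against the lip, the tray is fully home in the bay, and the three cartons stand in one column on the mat. The hand-in returned no verdict.

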